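# Feed a basket-base blank into the drilling jig by feel and lock it

## Robot

A 6-joint arm with a two-finger parallel gripper is mounted at the origin on the work surface. World frame = base frame: x ahead of the robot, y to its left, z up, the work surface at z = 0. Lengths are in mm, angles in rad, forces in N, time in s.
With the tool pointing down it reaches from about 350 to 925 mm from the base axis. Payload 6.4 kg.
Tool frame: the origin (TCP) lies midway between the tips of the shut fingers; the grasp point (between the pads) lies 19 mm behind it; z points along the fingers, y is the direction in which the jaws open and shut (so a half turn about z gives the same grasp; the last joint's range is limited). The gripper opens to 85 mm and grips with 20 to 120 N. Pads are 22 mm wide; open, the fingers measure 114 mm over their backs; the gripper's body (76 mm by 85 mm) begins 54 mm behind the grasp point. The pads swing forward as they close: fully open they stand 13 mm farther back than shut.
Start: joints at [1, 0.245, 1.558, -0, 1.339, -0.174], TCP at [251.203, 599.509, 231.29] pointing down, gripper open.
Joint ranges: [-3.13, 3.13], [-1.02, 2.26], [0.13, 2.54], [-0.95, 4.09], [0.21, 2.88], [-2.74, 2.74]. Speed limits (rad/s): [2.57, 2.57, 3.14, 3.14, 3.14, 3.14].

## Interface

Orientations are given as a unit quaternion [x, y, z, w].
In Python, from rig import r gives the robot as it stands. The module is installed in compiled form; this text tells all that it offers.
- The arm moves only by the tool apply_moves, never from a script. Its argument "increments" is one flat list of numbers, 4 for each row, row after row: the shift along the tool's x, y, z as a fraction of full scale, then the turn about the tool's z as a fraction of full scale. A call has 1 to 10 rows; each row is the pose to reach, as a shift and turn from the pose commanded when the call began, along the tool's axes at that moment, turning the shorter way round; what a row does not reach only later rows make up. Full scale, the value 1, is 0.1 m for a shift and pi rad for a turn. A row lasts 1/12 s, in which the tool goes at most 41.7 mm and 7.16 degrees, less where a joint would pass 70% of its speed; a pose out of reach is approached as far as the arm can. A call with a number of a shift or a turn outside -1 to 1 is refused whole. A call with a gripper value outside its range is refused whole. "grip" is the opening in per cent of the stroke, from 0 (shut) to 100 (fully open), set as the call begins (left out, the last holds). The fingers move at their own pace and stop on an object; "force" is the grip in N (left out, the last holds). Time passes only in rows, so rows that repeat a pose let the fingers close. It gives the time, the measured TCP pose, the force and the opening at its end, in the units of the state.
- r.get_obs(): the state, without advancing time (a new reading comes with each control period).
- r.read_camera(name): name is "side" or "top"; returns the picture (384x512x3 uint8, red, green, blue); there is no depth.
- r.get_calibration(name): a dict with "fx", "fy", "cx", "cy" (pixels), "D" ([k1, k2, p1, p2, k3] as OpenCV has them; the pictures are not rectified), "cam_to_world" (4x4, takes a point from camera to world coordinates). Camera axes: x right, y down, z forward; pixel columns grow to the right and rows downward; lengths in mm; the calibration is good to about 2 mm. A picture is of the moment at which its call begins. get_calibration takes no time and is no camera call.
- r.hand_in(): hands the job in, once; it reports no verdict.
The state is a dict: "t": time; "joint_positions": joint angles; "dq": joint speeds; "effort": joint torques, N m; "position": TCP position; "eef_rot": TCP orientation; "ft_force": force on the tool from outside, world axes, zero at the start; "moment": the same for the moment, N m; "gripper_width": opening from 0.0 (shut) to 1.0 (fully open).
Only numpy, scipy, OpenCV 4.12 (cv2) and the standard library are available. Lean on these libraries where they do the work, as an engineer would, in place of code of your own. Each camera call takes 0.05 s, during which the arm holds its last target.

## Task

Load the small round wooden blank into the basket-base drilling jig: lay it flat on the open feed end of the grey plate and slide it along the wooden fence, under the drill-guide arm, until you feel it drop fully home in the round pocket; it falls in by its own weight, so stop as soon as it catches and do not force it. Then turn the red keeper squarely across the blank so it cannot lift. Leave the mug, awl and secateurs where they are.

Things in the scene. Friction and masses are not known exactly. Their poses are not given: they have to be found in the camera images.
- jig: Drilling jig fixed to the table: plywood board 190 x 340 x 18 mm, carrying a rigid grey plate 174 x 290 mm. Origin at the centre of the board's underside; z up, y the feed direction along the board, x across it towards the wooden fence. Heights here are above this origin: plate's flat top 27 mm. Press the blank on it with under 40 N; under 18 N once in the pocket.
- feed (a point): Fixed to the board (x 0, y -70 mm), height 27 mm, axes as the jig: middle of the bare feed end of the plate (y = -120 to +20 mm), where the blank may be laid.
- fence (a point): Fixed to the board (x +30.5, y 0), height 27 mm: foot of the fence's guiding face, which runs along y the whole length of the plate, 14 mm high, 10 thick. The guide arm reaches across it to x = -10, covering y = 1 to 27 mm beyond the pocket's centre, underside at 43, top at 55 (brass bush 63) mm: the blank slides in beneath it.
- pocket_about (a point): Fixed to the board (x 0, y +74 mm), height 27 mm: only roughly the pocket. The plate, with fence, pocket and guide arm, is clamped through slots at an unrecorded setting: the pocket centre is at x = 0 but anywhere from 20 mm before to 20 mm beyond this point along y; find it by feel. Pocket 62 mm wide, 5 mm deep. Aluminium guide arm: see fence.
- blank: Pale round wooden basket-base blank, 60 mm across, 12 mm thick, about 28 g (varies), flat on the table. Origin at the centre of its underside, z up. Pushed along the plate it meets under 1 N; over the pocket it sinks 5 mm by its own weight, its rim catches the far wall and the push rises sharply: stop there. Seated, its top is 7 mm above the plate.
- keeper (a joint): Angle (rad) of the red turn-button, 16 mm wide, 9 thick, underside at 35.5 mm: clears a seated blank by 1.5. Its screw is on the plate, 48 mm to the jig's -x side of the pocket (seated blank) centre; long end 32 mm from it, short end 10. 0: long end to jig -y; 1.57 (stop): to +x, across the blank; grows anticlockwise from above. Starts -0.7 to 0, clear of the path; 1.5 N at the tip turns it.
- mug: Blue mug 80 mm wide, 95 mm high, standing on the table; origin at the centre of its underside. A bystander.
- awl: Awl lying on the table, red handle and steel spike, about 165 mm long, 30 mm thick; origin at the handle's front end, at table level, spike along its x. A bystander.
- secateurs: Blue-handled secateurs lying beyond the jig, about 155 mm long, 60 mm wide, 14 mm high; origin under the pivot, blades along its x. A bystander.
Mind the look-alikes: they are no part of the job. Of the things that look like the blank, the middle-sized one is meant.

How it is judged:
By the outcome, as a careful person would: the job done as asked, in the order asked, and still so for the second after the job is handed in, with the robot touching nothing.
It also fails if it takes over 69 s, if anything falls off the work surface, if the arm or the gripper's body presses on something with over 40 N, if the wrist force passes 120 N, or if a joint passes its speed limit or range.

## Working session

There is one attempt and no reset: what is moved stays moved. The work goes in short steps, Python scripts to look and compute and a tool call to move; the robot and the scene stay as the last step left them, time stands still between calls to the robot, and variables do not carry over. Pictures are saved under pics/ and viewed, and the job is handed in when it is done.

Besides the shell and the picture viewer there is one more tool, called after "Emit:" by a JSON object that holds its "method" and its "body", one argument or row to a line. apply_moves: Moves the arm, as the interface text tells. Its arguments: {"type":"object","properties":{"increments":{"type":"array"},"grip":{"type":"number"},"force":{"type":"number"}},"required":["increments"]}

```bash
mkdir -p pics; python3 - <<'E'
from rig import r
import cv2,json
for n in("top","side"):
    im=r.read_camera(n); cv2.imwrite(f"pics/{n}0.png",im[:,:,::-1])
    c=r.get_calibration(n); print(n,{k:(v.tolist() if hasattr(v,'tolist') else v) for k,v in c.items()})
o=r.get_obs();print(o)
E
```

```text
top {'fx': 373.8007731283224, 'fy': 373.8007731283224, 'cx': 260.83866808783125, 'cy': 191.16600845914002, 'D': [-0.09422803198834445, 0.0, 0.0, 0.0, 0.0], 'cam_to_world': [[0.015710181778737713, -0.9752349432903773, 0.22061277291646803, 281.4761087346984], [-0.9998566710763875, -0.01671531351792162, -0.002689906697570551, -18.607798820708016], [0.006310902671018396, -0.22053889380200412, -0.9753577645295418, 1170.0636634930588], [0.0, 0.0, 0.0, 1.0]]}
side {'fx': 486.9536385811095, 'fy': 486.9536385811095, 'cx': 257.47697010107294, 'cy': 196.74768184970088, 'D': [-0.09340963211144683, 0.0, 0.0, 0.0, 0.0], 'cam_to_world': [[0.9833827241711821, -0.1398908671671475, 0.11571068699514511, 390.20336836921024], [-0.1810716770889021, -0.7098090076374491, 0.6807233068089796, -891.8481534596832], [-0.013094485781324926, -0.6903634680079498, -0.7233441894991341, 1006.3292398084125], [0.0, 0.0, 0.0, 1.0]]}
{'t': 0.1, 'joint_positions': array([ 9.99909840e-01,  2.45749647e-01,  1.55891129e+00, -2.44550154e-05,
        1.33871103e+00, -1.74042348e-01]), 'dq': array([ 2.42649895e-04, -1.21600893e-03, -2.75236799e-03,  5.10701181e-05,
        2.40997096e-05,  2.38138891e-03]), 'effort': array([-7.88850102e-04, -4.30675793e+01, -3.27127719e+01, -1.56712313e-04,
        2.86582028e-03,  1.51930042e-06]), 'position': array([250.91556642, 599.06175426, 230.27675203]), 'eef_rot': array([ 1.97119762e-01,  9.80379012e-01, -8.32984801e-04, -3.12675060e-04]), 'ft_force': array([ 0.1697469 , -0.27791545,  0.56753038]), 'moment': array([-0.00075856,  0.0111697 , -0.01384384]), 'gripper_width': 0.9988526340399961}
```

View pics/top0.png

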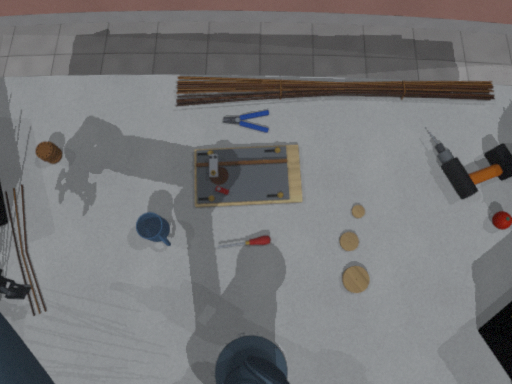

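View pics/side0.png

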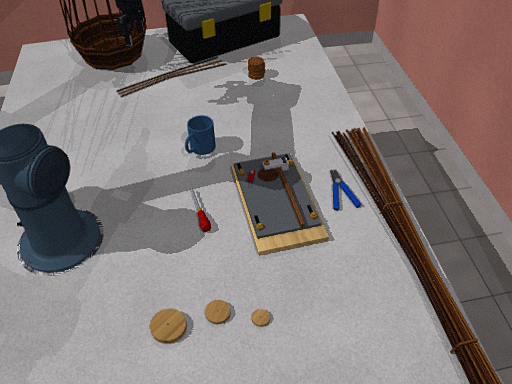

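Top view: the blanks are at (358,211), (349,240) and (356,279), and the middle-sized one is (349,240). The jig covers about (193..301, 145..207) with the feed end to the right (world -y). The fence is on the upper (+x) side, the guide arm at about (213,165) and the keeper at about (222,190). The mug is at (153,228), the awl at (250,241) and the secateurs at (248,121).

```bash
cat > h.py <<'E'
import numpy as np,cv2
from rig import r
def ray(n,px):
    c=r.get_calibration(n);K=np.array([[c['fx'],0,c['cx']],[0,c['fy'],c['cy']],[0,0,1]])
    p=cv2.undistortPoints(np.array(px,float).reshape(-1,1,2),K,np.array(c['D'])).reshape(-1,2)
    T=np.array(c['cam_to_world']);d=np.c_[p,np.ones(len(p))]@T[:3,:3].T
    return T[:3,3],d
def plane(n,px,z):
    o,d=ray(n,px);return o+d*((z-o[2])/d[:,2])[:,None]
def proj(n,P):
    c=r.get_calibration(n);K=np.array([[c['fx'],0,c['cx']],[0,c['fy'],c['cy']],[0,0,1]])
    T=np.linalg.inv(np.array(c['cam_to_world']));rv=cv2.Rodrigues(T[:3,:3])[0]
    return cv2.projectPoints(np.array(P,float).reshape(-1,1,3),rv,T[:3,3],K,np.array(c['D']))[0].reshape(-1,2)
E
python3 - <<'E'
from h import *
for n,crop,cr in (("top",(185,135,310,215),(325,195,385,300)),("side",(225,145,335,260),(140,295,285,350))):
    im=cv2.imread(f"pics/{n}0.png")
    x0,y0,x1,y1=crop;cv2.imwrite(f"pics/{n}0_jig.png",cv2.resize(im[y0:y1,x0:x1],None,fx=6 if n=='top' else 5,fy=6 if n=='top' else 5,interpolation=cv2.INTER_CUBIC))
    hsv=cv2.cvtColor(im,cv2.COLOR_BGR2HSV)
    m=((hsv[...,0]>8)&(hsv[...,0]<28)&(hsv[...,1]>70)&(hsv[...,2]>80)).astype(np.uint8)
    x0,y0,x1,y1=cr;mm=np.zeros_like(m);mm[y0:y1,x0:x1]=m[y0:y1,x0:x1]
    cs,_=cv2.findContours(mm,cv2.RETR_EXTERNAL,cv2.CHAIN_APPROX_NONE)
    for c in cs:
        if cv2.contourArea(c)<60: continue
        P=plane(n,c.reshape(-1,2),12.)[:,:2]
        (cx,cy),rad=cv2.minEnclosingCircle(P.astype(np.float32));e=cv2.fitEllipse(c)
        print(n,'ell',np.round(e[0],1),np.round(e[1],1),'world',cx,cy,'dia',2*rad,'ctr',plane(n,[e[0]],9.)[0])
    # board
    x0,y0,x1,y1=crop;mm=np.zeros_like(m);sub=im[y0:y1,x0:x1]
    print(n,'median table',np.median(im[215:230,330:345],axis=(0,1)))
E
```

```text
top ell [355.4 278.9] [25.  26.1] world 273.9022216796875 -314.79998779296875 dia 80.93460083007812 ctr [ 273.75119545 -315.71010232    9.        ]
top ell [348.6 241.1] [17.1 17.7] world 389.5116271972656 -297.04693603515625 dia 57.81062316894531 ctr [ 389.25619831 -297.8585516     9.        ]
top ell [357.6 211.2] [11.2 11.6] world 484.5252380371094 -329.23699951171875 dia 39.32498550415039 ctr [ 484.27699429 -329.92688126    9.        ]
top median table [146. 144. 141.]
side ell [260.3 317.2] [16.7 17.6] world 486.2442321777344 -333.2581787109375 dia 45.34323501586914 ctr [ 486.75505766 -331.36344298    9.        ]
side ell [167.7 325. ] [32.2 36.4] world 276.19000244140625 -314.2293395996094 dia 89.189208984375 ctr [ 274.90876018 -312.35551398    9.        ]
side ell [217.1 311.2] [22.6 25.3] world 390.5180969238281 -299.4043273925781 dia 64.11370849609375 ctr [ 390.9448985  -297.09744147    9.        ]
side median table [173. 172. 174.]
```

View pics/top0_jig.png

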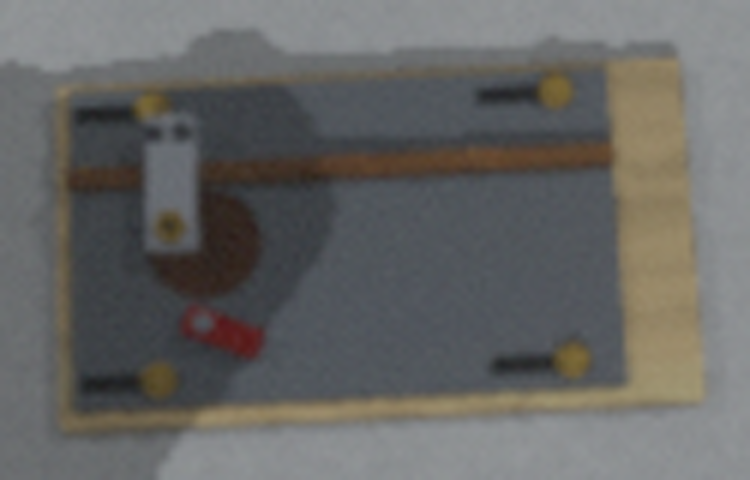

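View pics/side0_jig.png

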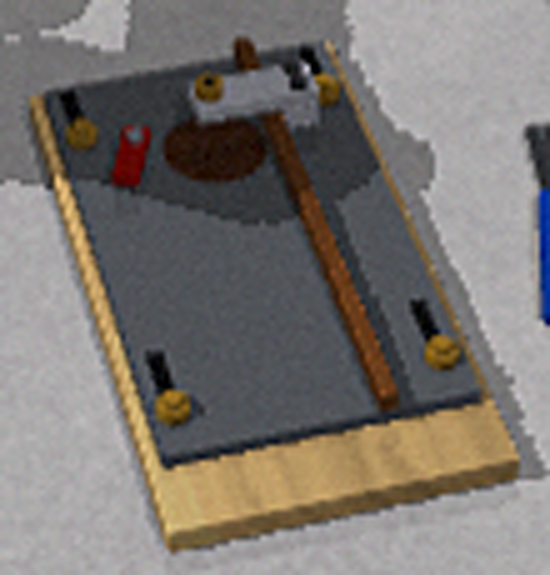

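```bash
python3 - <<'E'
from h import *
def T(a): return [(185+(x+.5)/6-.5,135+(y+.5)/6-.5) for x,y in a]
def S(a): return [(225+(x+.5)/5-.5,145+(y+.5)/5-.5) for x,y in a]
np.set_printoptions(suppress=True,precision=1)
b=plane('top',T([(57,88),(680,58),(704,400),(63,430)]),18);print('board top',b[:,:2])
print('plate top',plane('top',T([(70,97),(607,68),(627,385),(74,412)]),27)[:,:2])
print('fence face line (z41 top edge inner; crop lower edge)',plane('top',T([(70,189),(612,164)]),41)[:,:2])
print('pocket pts bottom/right',plane('top',T([(205,298),(261,245),(150,257)]),27)[:,:2])
print('keeper screw,tip',plane('top',T([(203,320),(254,347)]),44.5)[:,:2])
print('arm corners',plane('top',T([(145,250),(200,248),(197,113),(145,118)]),55)[:,:2])
print('bush',plane('top',T([(170,226)]),63)[:,:2])
print('side plate',plane('side',S([(38,97),(330,42),(490,392),(166,460)]),27)[:,:2])
print('side board front',plane('side',S([(172,537),(517,460)]),18)[:,:2])
print('side fence top',plane('side',S([(234,40),(380,400)]),41)[:,:2])
print('side keeper screw',plane('side',S([(135,135),(127,183)]),44.5)[:,:2])
print('side bush',plane('side',S([(209,84)]),63)[:,:2])
print('side pocket left,right,bottom',plane('side',S([(166,152),(266,152),(215,181)]),27)[:,:2])
E
```

```text
board top [[ 678.1  197.5]
 [ 701.  -140.3]
 [ 511.7 -151.5]
 [ 490.   183.7]]
plate top [[ 670.   188.5]
 [ 691.3  -99.9]
 [ 517.2 -110.4]
 [ 498.   176.9]]
fence face line (z41 top edge inner; crop lower edge) [[ 614.4  183.1]
 [ 632.9 -101.5]]
pocket pts bottom/right [[560.1 111.2]
 [589.4  82.7]
 [581.8 141.1]]
keeper screw,tip [[544.1 109.7]
 [530.3  82.9]]
arm corners [[578.2 140. ]
 [579.7 111.6]
 [652.7 116.3]
 [649.5 143.4]]
bush [[589.  126.6]]
side plate [[ 497.4  176.8]
 [ 679.   191.2]
 [ 698.4  -97.8]
 [ 521.9 -110.2]]
side board front [[ 517.  -152.9]
 [ 702.4 -138.3]]
side fence top [[ 618.8  188.7]
 [ 636.4 -103.4]]
side keeper screw [[545.6 114.8]
 [534.4  76.9]]
side bush [[591.8 129.2]]
side pocket left,right,bottom [[563.6 115.5]
 [620.6 104.2]
 [586.8  86.4]]
```

The jig is yawed about +0.066 rad. Its centre is near (596, 23.5) and the pocket looks to be near jig y = +90, to be confirmed by feel. The blank is at about (390, -298). My plan is to grip it with the jaws along the feed direction, lay it on the feed end, and push it from behind with shut fingers.

Emit:
{"method": "apply_moves", "body": {
  "increments": [-0.3,-0.3,0,-0.04,-0.6,-0.6,0,-0.08,-0.9,-0.9,0,-0.12,-1,-1,0,-0.148,-1,-1,0,-0.148],
  "grip": 100,
  "force": 25
}}

```text
t: 0.52
position: [305.8, 465.6, 230.7]
eef_rot: [-0.034, 0.999, -0.001, -0.0]
ft_force: [-0.0, -0.2, -0.9]
gripper_width: 1.003
```

Emit:
{"method": "apply_moves", "body": {
  "increments": [-0.3,-0.3,0,0,-0.6,-0.6,0,0,-0.9,-0.9,0,0,-1,-1,0,0]
}}

```text
t: 0.85
position: [414.0, 373.5, 231.2]
eef_rot: [-0.032, 0.999, -0.0, 0.0]
ft_force: [0.1, -0.6, -0.5]
gripper_width: 1.001
```

Emit:
{"method": "apply_moves", "body": {
  "increments": [0,-0.4,0,0,0,-0.8,0,0,0,-1,0,0]
}}

```text
t: 1.1
position: [418.2, 273.6, 230.7]
eef_rot: [-0.033, 0.999, -0.001, -0.001]
ft_force: [0.0, 0.0, -0.1]
gripper_width: 1.003
```

Emit:
{"method": "apply_moves", "body": {
  "increments": [0,-0.4,0,0,0,-0.8,0,0,0,-1,0,0]
}}

```text
t: 1.35
position: [424.9, 173.9, 231.1]
eef_rot: [-0.033, 0.999, -0.0, -0.0]
ft_force: [-0.3, 0.3, -0.1]
gripper_width: 0.996
```

Emit:
{"method": "apply_moves", "body": {
  "increments": [0,-0.4,0,0,0,-0.8,0,0,0,-1,0,0]
}}

```text
t: 1.6
position: [431.9, 74.0, 231.3]
eef_rot: [-0.033, 0.999, -0.0, 0.0]
ft_force: [0.0, 0.8, -0.5]
gripper_width: 1.005
```

Emit:
{"method": "apply_moves", "body": {
  "increments": [0,-0.4,0,0,0,-0.8,0,0,0,-1,0,0]
}}

```text
t: 1.85
position: [438.8, -26.1, 231.4]
eef_rot: [-0.032, 0.999, -0.0, 0.0]
ft_force: [0.1, 0.1, 0.4]
gripper_width: 1.003
```

Emit:
{"method": "apply_moves", "body": {
  "increments": [0,-0.4,0,0,0,-0.8,0,0,0,-1,0,0]
}}

```text
t: 2.1
position: [445.7, -126.1, 231.4]
eef_rot: [-0.032, 0.999, -0.0, 0.0]
ft_force: [0.2, -0.2, -0.7]
gripper_width: 1.0
```

Emit:
{"method": "apply_moves", "body": {
  "increments": [0,-0.4,0,0,0,-0.8,0,0,0,-1,0,0,0,-1,0,0]
}}

```text
t: 2.43
position: [452.6, -226.2, 231.2]
eef_rot: [-0.032, 1.0, -0.0, -0.0]
ft_force: [-0.2, -0.5, 0.6]
gripper_width: 1.0
```

Emit:
{"method": "apply_moves", "body": {
  "increments": [0.3,-0.3,0.3,0,0.6,-0.6,0.6,0,0.672,-0.675,0.9,0,0.672,-0.675,1,0]
}}

```text
t: 2.77
position: [387.3, -294.4, 127.8]
eef_rot: [-0.032, 0.999, 0.002, -0.002]
ft_force: [-0.7, 0.6, -0.0]
gripper_width: 0.999
```

Emit:
{"method": "apply_moves", "body": {
  "increments": [0,0,0.3,0,0,0,0.6,0,0,0,0.85,0,0,0,0.95,0,0,0,0.95,0]
}}

```text
t: 3.18
position: [388.7, -292.4, 33.8]
eef_rot: [-0.034, 0.999, 0.002, -0.002]
ft_force: [0.4, 0.1, -0.2]
gripper_width: 1.002
```

```bash
python3 - <<'E'
from h import *
a=r.read_camera("top")[:,:,::-1];b=r.read_camera("side")[:,:,::-1]
a=cv2.resize(a[180:310,290:410],None,fx=3.2,fy=3.2,interpolation=cv2.INTER_CUBIC)
b=cv2.resize(b[240:370,140:300],None,fx=2.5,fy=2.5,interpolation=cv2.INTER_CUBIC)
h=max(a.shape[0],b.shape[0]);o=np.zeros((h,a.shape[1]+b.shape[1],3),np.uint8);o[:a.shape[0],:a.shape[1]]=a;o[:b.shape[0],a.shape[1]:]=b
cv2.imwrite("pics/g1.png",o);print(r.get_obs()['position'],r.get_obs()['t'])
E
```

```text
[ 390.57316779 -294.85411409   37.09209846] 3.2833
```

View pics/g1.png

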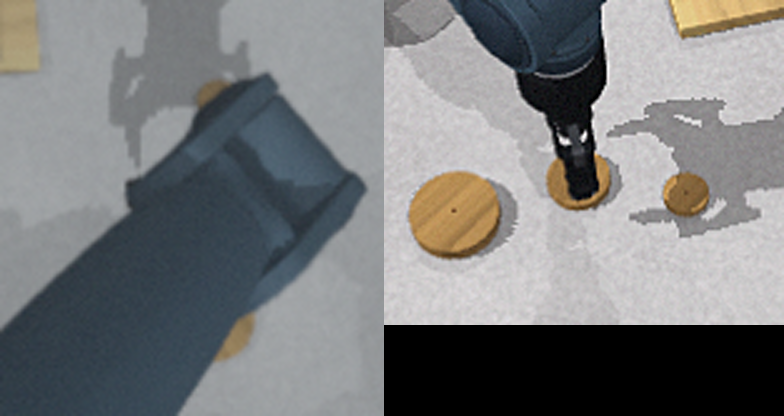

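The side view shows the fingers centred over the middle blank, finger at crop pixel x≈582 and blank at about 579. Next I lower and close.

Emit:
{"method": "apply_moves", "body": {
  "increments": [0,-0.025,0.2,0,0,-0.025,0.36,0,0,-0.025,0.39,0,0,-0.025,0.39,0]
}}

```text
t: 3.62
position: [390.4, -297.5, -2.0]
eef_rot: [-0.034, 0.999, -0.0, 0.0]
ft_force: [-0.6, 0.7, 0.2]
gripper_width: 1.0
```

Emit:
{"method": "apply_moves", "body": {
  "increments": [0,0,0,0,0,0,0,0,0,0,0,0,0,0,0,0,0,0,0,0,0,0,0,0,0,0,0,0,0,0,0,0],
  "grip": 50,
  "force": 25
}}

```text
t: 4.28
position: [390.9, -298.4, -0.9]
eef_rot: [-0.034, 0.999, -0.001, 0.001]
ft_force: [-1.1, 0.9, 5.4]
gripper_width: 0.688
```

Emit:
{"method": "apply_moves", "body": {
  "increments": [0,0,-0.2,0,0,0,-0.4,0,0,0,-0.6,0,0,0,-0.8,0,0,0,-0.8,0]
}}

```text
t: 4.7
position: [392.3, -300.0, 82.3]
eef_rot: [-0.034, 0.999, -0.004, 0.003]
ft_force: [0.6, -1.0, -0.1]
gripper_width: 0.685
```

```bash
python3 - <<'E'
from h import *
b=r.read_camera("side")[:,:,::-1]
b=cv2.resize(b[200:370,130:310],None,fx=4,fy=4,interpolation=cv2.INTER_CUBIC)[:600]
cv2.imwrite("pics/g2.png",b);print(r.get_obs())
E
```

```text
{'t': 4.75, 'joint_positions': array([-8.82999096e-01,  7.32743974e-02,  2.05631421e+00,  8.38574809e-06,
        1.00539465e+00, -2.52204631e+00]), 'dq': array([-0.00320025,  0.04525574,  0.04152717, -0.00136732, -0.01085874,
        0.00031825]), 'effort': array([ 1.20940399e-01, -3.13949740e+01, -2.76994193e+01,  4.46397069e-03,
        8.11382686e-02,  1.79651470e-04]), 'position': array([ 391.46885749, -299.07713389,   80.29189005]), 'eef_rot': array([-0.0341164 ,  0.9994124 , -0.00262129,  0.00201242]), 'ft_force': array([-0.62056616,  1.34859801,  0.16881229]), 'moment': array([ 0.04929522, -0.00558723,  0.01983237]), 'gripper_width': 0.6855457870429172}
```

View pics/g2.png

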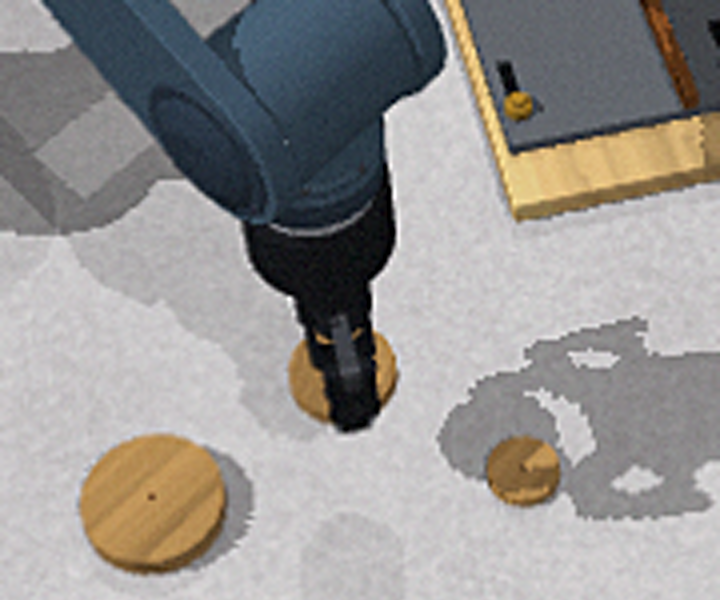

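The blank is held, seen at crop (343,375) between the fingers and off the table. Carrying it to the feed end.

Emit:
{"method": "apply_moves", "body": {
  "increments": [-0.25,0.27,0,0,-0.5,0.55,0,0,-0.744,0.826,0,0,-0.744,0.826,0,0]
}}

```text
t: 5.08
position: [460.2, -205.4, 76.4]
eef_rot: [-0.037, 0.999, 0.001, -0.0]
ft_force: [-0.1, 0.3, 0.0]
gripper_width: 0.684
```

Emit:
{"method": "apply_moves", "body": {
  "increments": [-0.25,0.27,0,0,-0.5,0.55,0,0,-0.744,0.826,0,0,-0.744,0.826,0,0]
}}

```text
t: 5.42
position: [529.1, -118.5, 76.7]
eef_rot: [-0.036, 0.999, 0.001, 0.0]
ft_force: [-0.3, 0.7, -0.2]
gripper_width: 0.682
```

Emit:
{"method": "apply_moves", "body": {
  "increments": [-0.25,0.27,0,0,-0.5,0.55,0,0,-0.744,0.826,0,0,-0.744,0.826,0,0,-0.744,0.826,0,0,-0.744,0.826,0,0]
}}

```text
t: 5.92
position: [594.8, -35.3, 76.3]
eef_rot: [-0.034, 0.999, 0.0, -0.001]
ft_force: [-0.4, -0.0, -0.2]
gripper_width: 0.687
```

```bash
python3 - <<'E'
from h import *
a=r.read_camera("top")[:,:,::-1];b=r.read_camera("side")[:,:,::-1]
a=cv2.resize(a[130:230,180:320],None,fx=2.8,fy=2.8,interpolation=cv2.INTER_CUBIC)
b=cv2.resize(b[140:270,200:340],None,fx=2.8,fy=2.8,interpolation=cv2.INTER_CUBIC)
h=max(a.shape[0],b.shape[0]);o=np.zeros((h,a.shape[1]+b.shape[1],3),np.uint8);o[:a.shape[0],:a.shape[1]]=a;o[:b.shape[0],a.shape[1]:]=b
cv2.imwrite("pics/g3.png",o);print(r.get_obs()['position'],r.get_obs()['t'])
E
```

```text
[594.73571029 -35.98159793  76.63241405] 6.0167
```

View pics/g3.png

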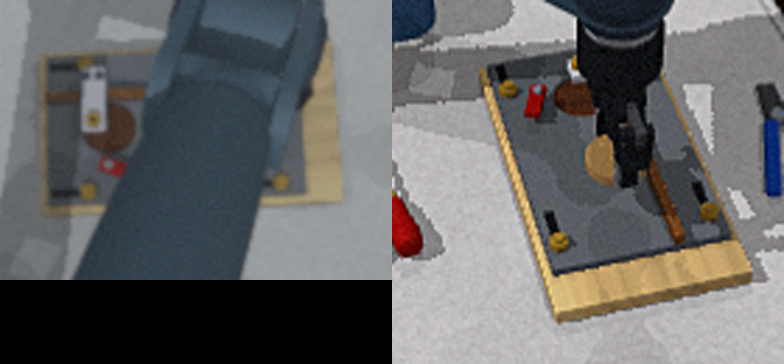

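The side view shows the blank held above the feed end, clear of the fence on the -x side. Lowering it.

Emit:
{"method": "apply_moves", "body": {
  "increments": [0,0,0.25,0,0,0,0.4,0,0,0,0.47,0,0,0,0.485,0,0,0,0.485,0]
}}

```text
t: 6.43
position: [595.3, -35.5, 28.6]
eef_rot: [-0.034, 0.999, 0.0, -0.0]
ft_force: [-0.1, -0.4, 0.4]
gripper_width: 0.689
```

Emit:
{"method": "apply_moves", "body": {
  "increments": [0,0,0.01,0,0,0,0.01,0]
}}

```text
t: 6.6
position: [596.5, -35.3, 28.9]
eef_rot: [-0.034, 0.999, -0.0, 0.001]
ft_force: [-0.4, -1.0, -0.5]
gripper_width: 0.686
```

Emit:
{"method": "apply_moves", "body": {
  "increments": [0,0,0.01,0,0,0,0.01,0]
}}

```text
t: 6.77
position: [596.1, -35.0, 27.4]
eef_rot: [-0.034, 0.999, -0.0, 0.0]
ft_force: [0.0, 0.1, -0.3]
gripper_width: 0.685
```

Emit:
{"method": "apply_moves", "body": {
  "increments": [0,0,0.008,0,0,0,0.008,0]
}}

```text
t: 6.93
position: [596.0, -34.9, 26.3]
eef_rot: [-0.034, 0.999, -0.0, 0.0]
ft_force: [0.3, -0.4, -0.0]
gripper_width: 0.682
```

Emit:
{"method": "apply_moves", "body": {
  "increments": [0,0,0.008,0,0,0,0.008,0]
}}

```text
t: 7.1
position: [596.2, -35.0, 26.2]
eef_rot: [-0.034, 0.999, -0.0, 0.0]
ft_force: [-2.2, 1.0, 6.3]
gripper_width: 0.684
```

Emit:
{"method": "apply_moves", "body": {
  "increments": [0,0,-0.005,0,0,0,-0.005,0,0,0,-0.005,0,0,0,-0.005,0,0,0,-0.005,0],
  "grip": 100
}}

```text
t: 7.52
position: [595.6, -34.9, 25.5]
eef_rot: [-0.034, 0.999, 0.0, -0.0]
ft_force: [0.1, 0.4, -0.8]
gripper_width: 0.996
```

Emit:
{"method": "apply_moves", "body": {
  "increments": [0,0,-0.2,0,0,0,-0.5,0,0,0,-0.6,0]
}}

```text
t: 7.77
position: [597.8, -35.4, 89.2]
eef_rot: [-0.034, 0.999, -0.001, 0.003]
ft_force: [1.6, -1.1, 1.2]
gripper_width: 0.998
```

Emit:
{"method": "apply_moves", "body": {
  "increments": [0,-0.3,0,0,0,-0.7,0,0,0,-1,0,0,0,-1,0,0],
  "grip": 0
}}

```text
t: 8.1
position: [603.3, -139.7, 86.1]
eef_rot: [-0.032, 0.999, -0.001, 0.001]
ft_force: [-0.6, -0.4, 0.1]
gripper_width: 0.461
```

```bash
python3 - <<'E'
from h import *
a=r.read_camera("top")[:,:,::-1];b=r.read_camera("side")[:,:,::-1]
cv2.imwrite("pics/t4.png",a);cv2.imwrite("pics/s4.png",b)
a=cv2.resize(a[130:230,180:320],None,fx=2.8,fy=2.8,interpolation=cv2.INTER_CUBIC)
b=cv2.resize(b[140:270,200:340],None,fx=2.8,fy=2.8,interpolation=cv2.INTER_CUBIC)
h=max(a.shape[0],b.shape[0]);o=np.zeros((h,a.shape[1]+b.shape[1],3),np.uint8);o[:a.shape[0],:a.shape[1]]=a;o[:b.shape[0],a.shape[1]:]=b
cv2.imwrite("pics/g4.png",o);print(r.get_obs()['position'],r.get_obs()['t'])
E
```

```text
[ 602.40404498 -135.5904933    85.28019799] 8.2
```

View pics/g4.png

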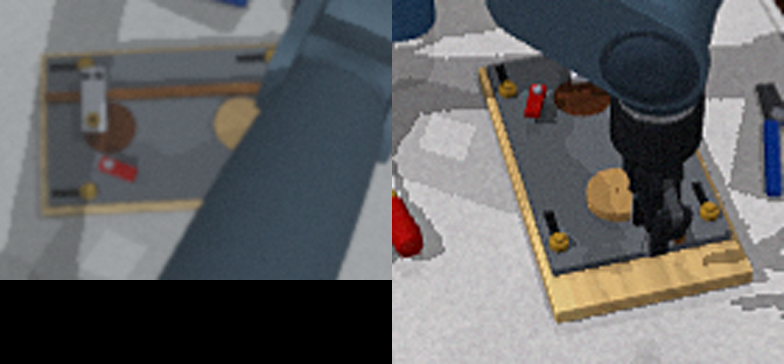

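The blank lies flat on the feed end, rear edge at about jig y = -88. Now I take the shut fingers behind it, with a slight tilt that biases the blank towards the fence.

Emit:
{"method": "apply_moves", "body": {
  "increments": [0.041,0.2,0,0.03,0.041,0.47,0,0.067,0.041,0.47,0,0.067,0.041,0.47,0,0.067,0.041,0.47,0,0.067,0.041,0.47,0,0.067],
  "grip": 0
}}

```text
t: 8.7
position: [595.4, -88.1, 85.7]
eef_rot: [0.071, 0.998, -0.0, 0.0]
ft_force: [0.2, 0.2, -0.3]
gripper_width: 0.003
```

Emit:
{"method": "apply_moves", "body": {
  "increments": [0,0,0.25,0,0,0,0.45,0,0,0,0.54,0,0,0,0.54,0,0,0,0.54,0]
}}

```text
t: 9.12
position: [595.2, -88.4, 31.6]
eef_rot: [0.071, 0.997, 0.0, -0.0]
ft_force: [0.8, -0.3, 0.5]
gripper_width: -0.001
```

```bash
cat >> h.py <<'E'
def st(view=None):
    o=r.get_obs();p=o['position']-np.array([596.3,23.5,0]);c,s=np.cos(.066),np.sin(.066)
    q=o['eef_rot'];R=__import__('scipy.spatial.transform',fromlist=['Rotation']).Rotation.from_quat(q).as_matrix()
    print('t',round(o['t'],2),'jig',np.round([c*p[0]+s*p[1],-s*p[0]+c*p[1],p[2]],1),'yaw(tool y, deg)',np.degrees(np.arctan2(R[1,1],R[0,1])).round(1),'F',np.round(o['ft_force'],1),'g',o['gripper_width'].round(3))
def pic(name):
    a=r.read_camera("top")[:,:,::-1];b=r.read_camera("side")[:,:,::-1]
    cv2.imwrite(f"pics/{name}_t.png",a);cv2.imwrite(f"pics/{name}_s.png",b)
    a=cv2.resize(a[130:230,180:320],None,fx=2.8,fy=2.8,interpolation=cv2.INTER_CUBIC)
    b=cv2.resize(b[140:270,200:340],None,fx=2.8,fy=2.8,interpolation=cv2.INTER_CUBIC)
    h=max(a.shape[0],b.shape[0]);o=np.zeros((h,a.shape[1]+b.shape[1],3),np.uint8);o[:a.shape[0],:a.shape[1]]=a;o[:b.shape[0],a.shape[1]:]=b
    cv2.imwrite(f"pics/{name}.png",o)
E
python3 -c "
from h import *
st();pic('g5');st()"
```

```text
Traceback (most recent call last):
  File "h.py", line 17, in st
    print('t',round(o['t'],2),'jig',np.round([c*p[0]+s*p[1],-s*p[0]+c*p[1],p[2]],1),'yaw(tool y, deg)',np.degrees(np.arctan2(R[1,1],R[0,1])).round(1),'F',np.round(o['ft_force'],1),'g',o['gripper_width'].round(3))
                                                                                                                                                                                        ^^^^^^^^^^^^^^^^^^^^^^^^
AttributeError: 'float' object has no attribute 'round'
```

```bash
sed -i "s/o\['gripper_width'\].round(3)/round(o['gripper_width'],3)/" h.py
python3 -c "
from h import *
st();pic('g5');st()"
```

```text
t 9.12 jig [  -8.4 -111.6   31.6] yaw(tool y, deg) 81.8 F [ 0.8 -0.3  0.5] g -0.001
t 9.22 jig [  -7.3 -111.9   33.1] yaw(tool y, deg) 81.8 F [ 0.1 -0.4  0. ] g -0.002
```

View pics/g5.png

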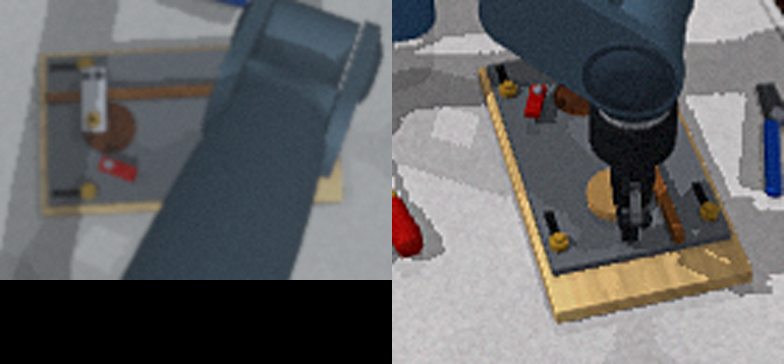

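Emit:
{"method": "apply_moves", "body": {
  "increments": [0,0,0.02,0,0,0,0.03,0,0,0,0.03,0]
}}

```text
t: 9.47
position: [595.5, -88.2, 29.1]
eef_rot: [0.071, 0.997, -0.0, 0.0]
ft_force: [-0.8, -0.2, -1.1]
gripper_width: -0.0
```

Emit:
{"method": "apply_moves", "body": {
  "increments": [0.0104,0.049,0,0,0.0208,0.098,0,0,0.0312,0.147,0,0,0.0416,0.196,0,0,0.052,0.245,0,0,0.0624,0.293,0,0,0.0624,0.293,0,0]
}}

```text
t: 10.05
position: [593.1, -57.1, 28.6]
eef_rot: [0.071, 0.998, 0.0, -0.0]
ft_force: [-0.1, -0.2, 0.0]
gripper_width: -0.001
```

```bash

python3 -c "
from h import *
st();pic('g6');st()"
```

```text
t 10.05 jig [ -8.5 -80.2  28.6] yaw(tool y, deg) 81.9 F [-0.1 -0.2  0. ] g -0.001
t 10.15 jig [ -8.5 -81.   28.6] yaw(tool y, deg) 81.9 F [-1.3 -0.5 -0.1] g 0.001
```

View pics/g6.png

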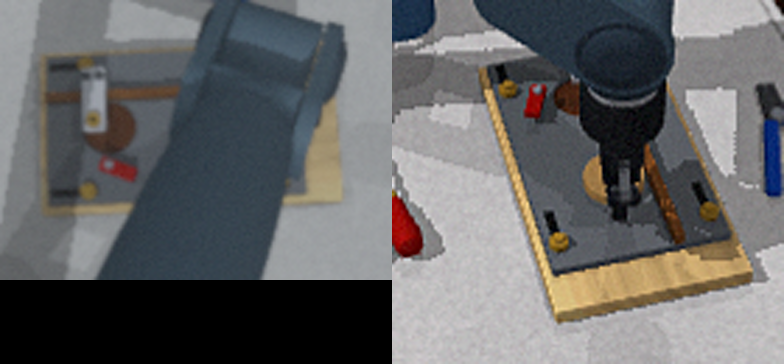

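Emit:
{"method": "apply_moves", "body": {
  "increments": [0.0125,0.0587,-0.005,0,0.025,0.117,-0.005,0,0.0375,0.176,-0.005,0,0.05,0.235,-0.005,0,0.0625,0.293,-0.005,0,0.075,0.352,-0.005,0,0.0875,0.41,-0.005,0,0.1,0.47,-0.005,0,0.104,0.489,-0.005,0,0.104,0.489,-0.005,0]
}}

```text
t: 10.98
position: [589.8, -7.6, 29.1]
eef_rot: [0.071, 0.997, 0.0, -0.0]
ft_force: [0.2, 0.0, 0.7]
gripper_width: -0.003
```

```bash

python3 -c "
from h import *
st();pic('g7');st()"
```

```text
t 10.98 jig [ -8.5 -30.7  29.1] yaw(tool y, deg) 81.9 F [0.2 0.  0.7] g -0.003
t 11.08 jig [ -8.5 -31.2  29.2] yaw(tool y, deg) 81.9 F [ 0.3 -0.7  0.1] g -0.0
```

View pics/g7.png

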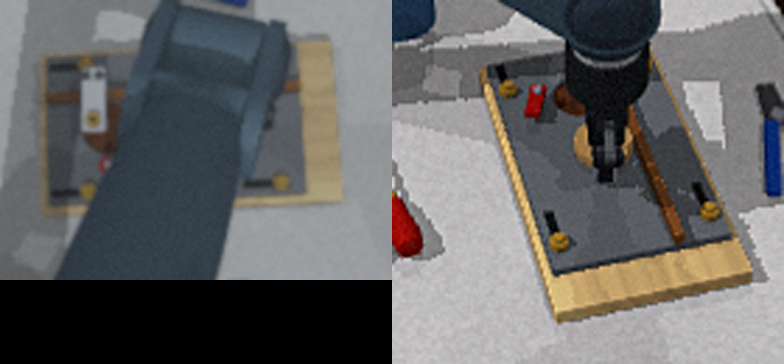

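The blank is being pushed well: side-crop disc at (603,145), close to the fence, pusher directly behind it.

Emit:
{"method": "apply_moves", "body": {
  "increments": [0.0104,0.049,0,0,0.0208,0.098,0,0,0.0312,0.147,0,0,0.0416,0.196,0,0,0.052,0.245,0,0,0.0624,0.293,0,0,0.0728,0.342,0,0,0.0832,0.391,0,0,0.0832,0.391,0,0]
}}

```text
t: 11.83
position: [587.0, 32.6, 29.1]
eef_rot: [0.071, 0.997, 0.0, -0.0]
ft_force: [0.1, -0.2, -0.0]
gripper_width: -0.002
```

```bash

python3 -c "
from h import *
st();pic('g8');st()"
```

```text
t 11.83 jig [-8.7  9.7 29.1] yaw(tool y, deg) 81.9 F [ 0.1 -0.2 -0. ] g -0.002
t 11.93 jig [-8.6  9.  29.1] yaw(tool y, deg) 81.9 F [-0.3 -0.   0.4] g 0.003
```

View pics/g8.png

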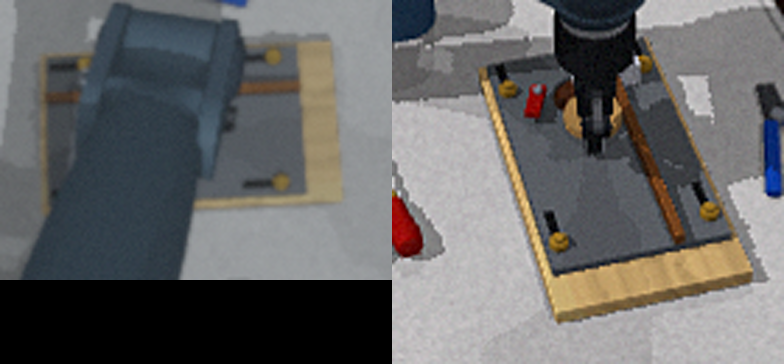

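Emit:
{"method": "apply_moves", "body": {
  "increments": [0.0042,0.0196,0,0,0.0084,0.0392,0,0,0.0126,0.0588,0,0,0.0168,0.0784,0,0,0.021,0.098,0,0,0.0252,0.1176,0,0,0.0294,0.1372,0,0,0.0336,0.1568,0,0,0.0378,0.1764,0,0,0.042,0.196,0,0]
}}

```text
t: 12.77
position: [585.8, 51.8, 29.2]
eef_rot: [0.071, 0.997, 0.0, -0.0]
ft_force: [0.5, -0.6, -0.0]
gripper_width: 0.0
```

Emit:
{"method": "apply_moves", "body": {
  "increments": [0.0042,0.0196,0,0,0.0084,0.0392,0,0]
}}

```text
t: 12.93
position: [585.5, 55.8, 29.2]
eef_rot: [0.071, 0.997, -0.0, -0.0]
ft_force: [-0.7, -0.4, 0.3]
gripper_width: -0.001
```

Emit:
{"method": "apply_moves", "body": {
  "increments": [0.0042,0.0196,0,0,0.0084,0.0392,0,0]
}}

```text
t: 13.1
position: [585.3, 59.8, 29.2]
eef_rot: [0.071, 0.997, -0.0, -0.0]
ft_force: [0.0, -0.6, -0.7]
gripper_width: -0.0
```

```bash

python3 -c "
from h import *
st();pic('g9');st()"
```

```text
t 13.1 jig [-8.6 36.9 29.2] yaw(tool y, deg) 81.8 F [ 0.  -0.6 -0.7] g -0.0
t 13.2 jig [-8.6 37.  29.2] yaw(tool y, deg) 81.9 F [ 0.  -0.3  1. ] g 0.001
```

View pics/g9.png

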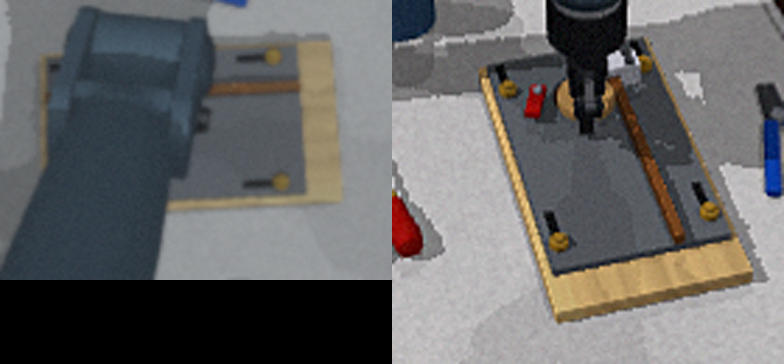

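Nearly there. I'll go on in 1 mm rows, with a force check after each call.

Emit:
{"method": "apply_moves", "body": {
  "increments": [0.0021,0.0098,0,0,0.0042,0.0196,0,0,0.0042,0.0196,0,0]
}}

```text
t: 13.45
position: [585.1, 61.7, 29.2]
eef_rot: [0.071, 0.997, 0.0, 0.0]
ft_force: [-0.2, 0.2, -1.0]
gripper_width: -0.001
```

Emit:
{"method": "apply_moves", "body": {
  "increments": [0.0021,0.0098,0,0,0.0042,0.0196,0,0,0.0042,0.0196,0,0]
}}

```text
t: 13.7
position: [585.0, 63.7, 29.2]
eef_rot: [0.071, 0.997, 0.0, -0.0]
ft_force: [-0.2, -0.5, 0.1]
gripper_width: 0.002
```

Emit:
{"method": "apply_moves", "body": {
  "increments": [0.0021,0.0098,0,0,0.0021,0.0098,0,0]
}}

```text
t: 13.87
position: [585.0, 64.7, 29.2]
eef_rot: [0.071, 0.997, 0.0, 0.0]
ft_force: [0.7, 0.1, 0.1]
gripper_width: -0.002
```

Emit:
{"method": "apply_moves", "body": {
  "increments": [0.0021,0.0098,0,0,0.0021,0.0098,0,0]
}}

```text
t: 14.03
position: [584.9, 65.7, 29.2]
eef_rot: [0.071, 0.997, 0.0, 0.0]
ft_force: [0.2, -0.1, 0.2]
gripper_width: -0.004
```

Emit:
{"method": "apply_moves", "body": {
  "increments": [0.0021,0.0098,0,0,0.0021,0.0098,0,0]
}}

```text
t: 14.2
position: [584.8, 66.7, 29.2]
eef_rot: [0.071, 0.997, 0.0, 0.0]
ft_force: [0.0, 0.3, 0.3]
gripper_width: 0.003
```

Emit:
{"method": "apply_moves", "body": {
  "increments": [0.0021,0.0098,0,0,0.0021,0.0098,0,0]
}}

```text
t: 14.37
position: [584.7, 67.7, 29.2]
eef_rot: [0.071, 0.997, -0.0, -0.0]
ft_force: [0.0, -0.0, 0.1]
gripper_width: 0.001
```

Emit:
{"method": "apply_moves", "body": {
  "increments": [0.0021,0.0098,0,0,0.0021,0.0098,0,0]
}}

```text
t: 14.53
position: [584.6, 68.7, 29.2]
eef_rot: [0.071, 0.997, 0.0, -0.0]
ft_force: [0.0, -0.7, -0.1]
gripper_width: -0.0
```

Emit:
{"method": "apply_moves", "body": {
  "increments": [0.0021,0.0098,0,0,0.0021,0.0098,0,0]
}}

```text
t: 14.7
position: [584.6, 69.8, 29.2]
eef_rot: [0.071, 0.997, 0.0, -0.0]
ft_force: [0.1, -0.2, 0.5]
gripper_width: 0.001
```

```bash

python3 -c "
from h import *
st();pic('g10');st()
b=cv2.imread('pics/g10_s.png');cv2.imwrite('pics/g10z.png',cv2.resize(b[140:210,230:330],None,fx=7,fy=7,interpolation=cv2.INTER_CUBIC))"
```

```text
t 14.7 jig [-8.7 47.  29.2] yaw(tool y, deg) 81.8 F [ 0.1 -0.2  0.5] g 0.001
t 14.8 jig [-8.7 46.9 29.2] yaw(tool y, deg) 81.8 F [-0.1  0.  -0.1] g -0.003
```

View pics/g10z.png

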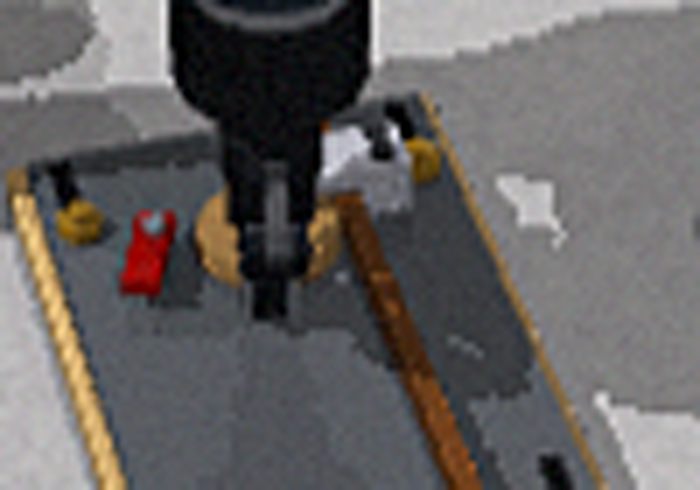

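Emit:
{"method": "apply_moves", "body": {
  "increments": [0.0021,0.0098,0,0,0.0021,0.0098,0,0]
}}

```text
t: 14.97
position: [584.5, 70.7, 29.2]
eef_rot: [0.071, 0.997, 0.0, -0.0]
ft_force: [0.2, -0.2, 0.1]
gripper_width: -0.0
```

Emit:
{"method": "apply_moves", "body": {
  "increments": [0.0021,0.0098,0,0,0.0021,0.0098,0,0]
}}

```text
t: 15.13
position: [584.4, 71.7, 29.2]
eef_rot: [0.071, 0.997, 0.0, 0.0]
ft_force: [0.3, 1.7, -0.4]
gripper_width: -0.002
```

Emit:
{"method": "apply_moves", "body": {
  "increments": [0.0011,0.005,0,0,0.0011,0.005,0,0]
}}

```text
t: 15.3
position: [584.4, 72.2, 29.2]
eef_rot: [0.071, 0.997, 0.0, -0.0]
ft_force: [0.7, 0.6, 0.6]
gripper_width: -0.002
```

Emit:
{"method": "apply_moves", "body": {
  "increments": [0.0011,0.005,0,0,0.0011,0.005,0,0]
}}

```text
t: 15.47
position: [584.4, 72.7, 29.2]
eef_rot: [0.071, 0.997, 0.0, -0.0]
ft_force: [-0.0, -0.2, 0.6]
gripper_width: 0.001
```

Emit:
{"method": "apply_moves", "body": {
  "increments": [0.0011,0.005,0,0,0.0011,0.005,0,0]
}}

```text
t: 15.63
position: [584.3, 73.2, 29.2]
eef_rot: [0.071, 0.997, 0.0, -0.0]
ft_force: [-0.1, 0.1, -0.6]
gripper_width: 0.0
```

Emit:
{"method": "apply_moves", "body": {
  "increments": [0.0021,0.0098,0,0,0.0021,0.0098,0,0]
}}

```text
t: 15.8
position: [584.2, 74.2, 29.2]
eef_rot: [0.071, 0.997, 0.0, -0.0]
ft_force: [0.3, -0.3, 0.6]
gripper_width: 0.0
```

```bash

python3 -c "
from h import *
st();pic('g11');st()
b=cv2.imread('pics/g11_s.png');cv2.imwrite('pics/g11z.png',cv2.resize(b[140:210,230:330],None,fx=7,fy=7,interpolation=cv2.INTER_CUBIC))"
```

```text
t 15.8 jig [-8.7 51.4 29.2] yaw(tool y, deg) 81.9 F [ 0.3 -0.3  0.6] g 0.0
t 15.9 jig [-8.6 51.3 29.2] yaw(tool y, deg) 81.8 F [-0.   0.2 -0.3] g 0.002
```

View pics/g11z.png

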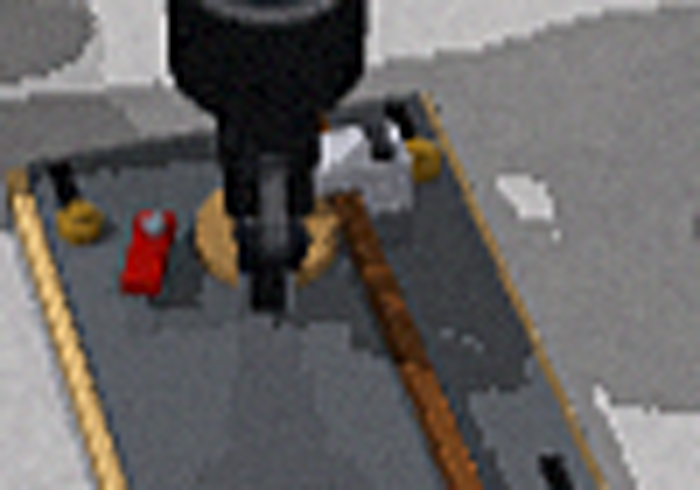

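```bash

python3 -c "
from h import *
for g in ('g7','g8','g9','g10','g11'):
    im=cv2.imread(f'pics/{g}_s.png');h=cv2.cvtColor(im,cv2.COLOR_BGR2HSV)
    m=((h[...,0]>8)&(h[...,0]<28)&(h[...,1]>70)&(h[...,2]>110)).astype(np.uint8);m[:,:255]=0;m[:,284:]=0;m[:160]=0;m[215:]=0
    ys,xs=np.nonzero(m);print(g,xs.min(),xs.max(),ys.min(),ys.max(),len(xs),xs[xs<270].mean().round(2),ys[xs<270].mean().round(2))
a=cv2.imread('pics/g10_s.png')[160:190,250:285];b=cv2.imread('pics/g11_s.png')[160:190,250:285]
cv2.imwrite('pics/cmp.png',np.hstack([cv2.resize(a,None,fx=11,fy=11,interpolation=0),cv2.resize(b,None,fx=11,fy=11,interpolation=0)]))
np.set_printoptions(suppress=True,precision=1)
# expected seated/unseated circle extents
for y in (88,90,92):
  c=np.array([596.3-.066*y+0.5,23.5+.998*y]);t=np.linspace(0,6.28,200)
  for z in (34,39):
    p=proj('side',np.c_[c[0]+30*np.cos(t),c[1]+30*np.sin(t),0*t+z]);print(y,z,p.min(0),p.max(0))
"
```

```text
g7 265 283 184 198 73 267.33 190.62
g8 261 283 168 188 89 264.03 181.85
g9 259 281 168 181 80 261.5 175.48
g10 258 283 168 179 66 260.63 173.88
g11 258 277 167 180 75 260.56 173.46
88 34 [257.  165.9] [277.7 180.2]
88 39 [256.9 164.7] [277.7 178.9]
90 34 [256.8 165.5] [277.5 179.7]
90 39 [256.8 164.2] [277.5 178.5]
92 34 [256.6 165. ] [277.3 179.3]
92 39 [256.6 163.8] [277.4 178. ]
```

View pics/cmp.png

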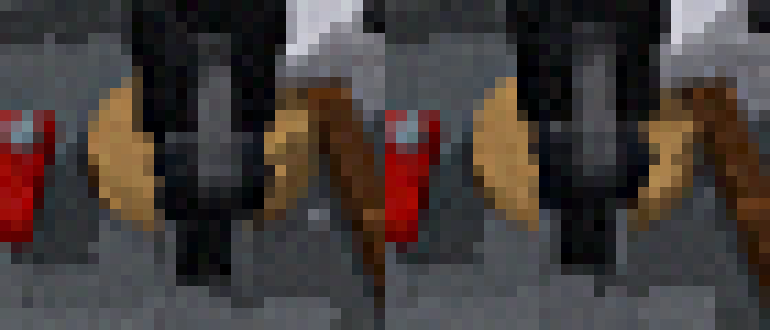

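Emit:
{"method": "apply_moves", "body": {
  "increments": [0.0021,0.0098,0,0,0.0021,0.0098,0,0]
}}

```text
t: 16.07
position: [584.2, 75.2, 29.2]
eef_rot: [0.071, 0.997, 0.0, 0.0]
ft_force: [-0.1, -0.4, -0.5]
gripper_width: 0.003
```

Emit:
{"method": "apply_moves", "body": {
  "increments": [0.0021,0.0098,0,0,0.0021,0.0098,0,0]
}}

```text
t: 16.23
position: [584.1, 76.3, 29.2]
eef_rot: [0.071, 0.997, 0.0, 0.0]
ft_force: [0.9, 0.5, -0.8]
gripper_width: -0.003
```

Emit:
{"method": "apply_moves", "body": {
  "increments": [0.0021,0.0098,0,0,0.0021,0.0098,0,0]
}}

```text
t: 16.4
position: [584.0, 77.3, 29.2]
eef_rot: [0.071, 0.997, 0.0, -0.0]
ft_force: [0.5, 0.2, 0.7]
gripper_width: -0.002
```

```bash

python3 -c "
from h import *
st();pic('g12');st()
for g in ('g9','g10','g11','g12'):
    im=cv2.imread(f'pics/{g}_s.png');h=cv2.cvtColor(im,cv2.COLOR_BGR2HSV)
    m=((h[...,0]>8)&(h[...,0]<28)&(h[...,1]>70)&(h[...,2]>110)).astype(np.uint8);m[:,:255]=0;m[:,270:]=0;m[:160]=0;m[215:]=0
    ys,xs=np.nonzero(m);print(g,xs.min(),ys.min(),ys.max(),len(xs),xs.mean().round(2),ys.mean().round(2))
a=cv2.imread('pics/g11_s.png')[160:190,250:285];b=cv2.imread('pics/g12_s.png')[160:190,250:285]
cv2.imwrite('pics/cmp2.png',np.hstack([cv2.resize(a,None,fx=11,fy=11,interpolation=0),cv2.resize(b,None,fx=11,fy=11,interpolation=0)]))
"
```

```text
t 16.4 jig [-8.7 54.4 29.2] yaw(tool y, deg) 81.9 F [0.5 0.2 0.7] g -0.002
t 16.5 jig [-8.7 54.3 29.2] yaw(tool y, deg) 81.8 F [ 0.8 -0.3 -0.5] g -0.004
g9 259 169 181 56 261.5 175.48
g10 258 168 179 51 260.63 173.88
g11 258 167 180 54 260.56 173.46
g12 258 167 179 50 260.44 173.36
```

View pics/cmp2.png

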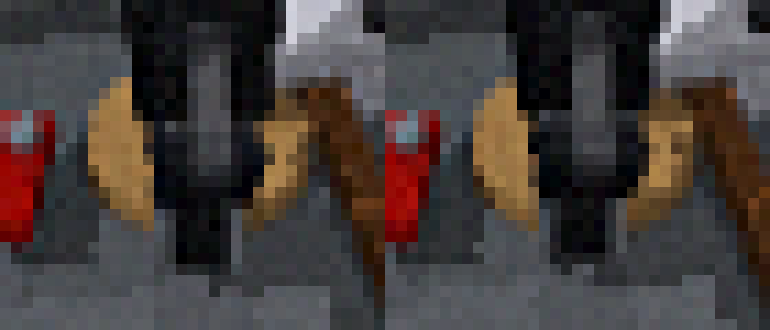

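Emit:
{"method": "apply_moves", "body": {
  "increments": [0.0011,0.005,0,0,0.0011,0.005,0,0]
}}

```text
t: 16.67
position: [584.0, 77.7, 29.2]
eef_rot: [0.071, 0.997, 0.0, 0.0]
ft_force: [0.7, 0.3, -0.0]
gripper_width: -0.005
```

Emit:
{"method": "apply_moves", "body": {
  "increments": [0.0011,0.005,0,0,0.0011,0.005,0,0]
}}

```text
t: 16.83
position: [584.0, 78.2, 29.2]
eef_rot: [0.071, 0.997, -0.0, -0.0]
ft_force: [0.3, -0.2, 0.9]
gripper_width: 0.001
```

Emit:
{"method": "apply_moves", "body": {
  "increments": [0.0011,0.005,0,0,0.0011,0.005,0,0]
}}

```text
t: 17.0
position: [583.9, 78.7, 29.2]
eef_rot: [0.071, 0.997, -0.0, -0.0]
ft_force: [0.4, 0.2, 0.2]
gripper_width: -0.002
```

Emit:
{"method": "apply_moves", "body": {
  "increments": [-0.03,-0.15,0,0,-0.08,-0.4,0,0,-0.12,-0.6,0,0,-0.12,-0.6,0,0]
}}

```text
t: 17.33
position: [587.9, 14.7, 29.5]
eef_rot: [0.073, 0.997, -0.0, 0.0]
ft_force: [0.6, -0.4, -0.2]
gripper_width: 0.002
```

```bash

python3 -c "
from h import *
st();pic('g13');st()
b=cv2.imread('pics/g13_s.png');cv2.imwrite('pics/g13z.png',cv2.resize(b[140:210,230:330],None,fx=7,fy=7,interpolation=cv2.INTER_CUBIC))"
```

```text
t 17.33 jig [-8.9 -8.2 29.5] yaw(tool y, deg) 81.7 F [ 0.6 -0.4 -0.2] g 0.002
t 17.43 jig [-9.3 -5.7 29.2] yaw(tool y, deg) 81.8 F [-0.8 -0.8 -0.1] g -0.0
```

View pics/g13z.png

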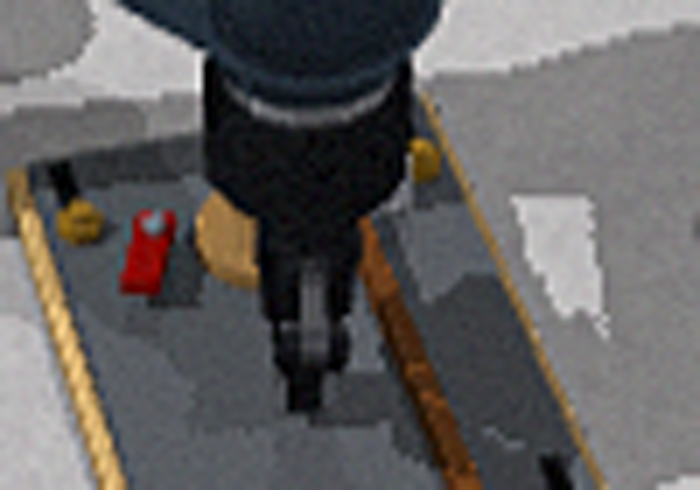

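View pics/g13.png

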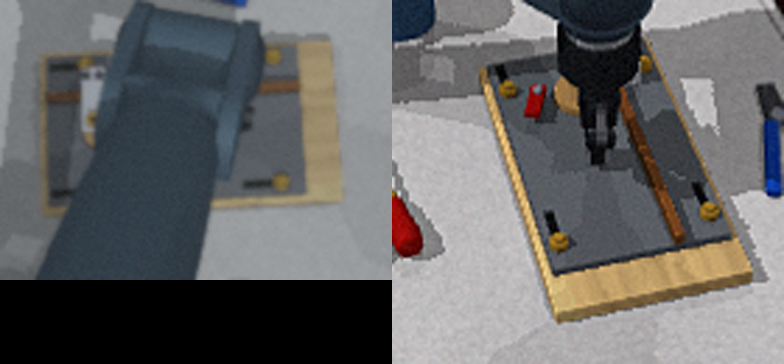

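Emit:
{"method": "apply_moves", "body": {
  "increments": [0,-0.3,-0.2,0,0,-0.7,-0.3,0,0,-1,-0.3,0,0,-1,-0.3,0]
}}

```text
t: 17.77
position: [573.8, -84.9, 60.6]
eef_rot: [0.073, 0.997, -0.001, 0.001]
ft_force: [0.3, 0.4, -0.4]
gripper_width: -0.001
```

```bash

python3 -c "
from h import *
pic('g14');st()
b=cv2.imread('pics/g14_s.png');a=cv2.imread('pics/g14_t.png')
o=np.vstack([cv2.resize(a[150:200,185:285],None,fx=7,fy=5.9,interpolation=cv2.INTER_CUBIC),cv2.resize(b[150:192,230:330],None,fx=7,fy=7,interpolation=cv2.INTER_CUBIC)]);cv2.imwrite('pics/g14z.png',o);print(o.shape)"
```

```text
t 17.87 jig [ -30.1 -103.1   59.3] yaw(tool y, deg) 81.8 F [-0.2  0.1 -0.3] g 0.002
(589, 700, 3)
```

View pics/g14z.png

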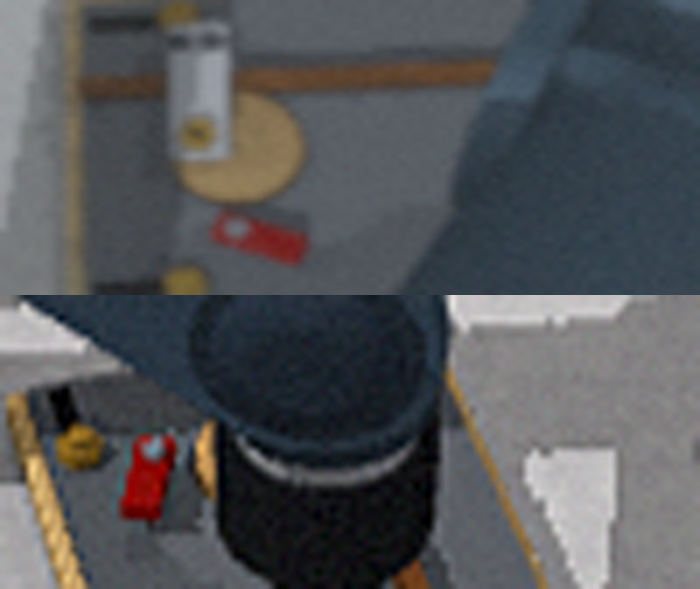

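Emit:
{"method": "apply_moves", "body": {
  "increments": [0.3,0,-0.1,0,0.7,0,-0.2,0,1,0,-0.2,0,1,0,-0.2,0]
}}

```text
t: 18.2
position: [468.1, -63.4, 76.7]
eef_rot: [0.07, 0.998, 0.001, -0.004]
ft_force: [-0.8, -0.4, 0.1]
gripper_width: 0.002
```

```bash

python3 -c "
from h import *
pic('g15');st()
b=cv2.imread('pics/g15_s.png');a=cv2.imread('pics/g15_t.png')
o=np.vstack([cv2.resize(a[150:200,185:285],None,fx=7,fy=5.9,interpolation=cv2.INTER_CUBIC),cv2.resize(b[150:192,230:330],None,fx=7,fy=7,interpolation=cv2.INTER_CUBIC)]);cv2.imwrite('pics/g15z.png',o);print(o.shape)"
```

```text
t 18.3 jig [-128.6  -80.7   78.8] yaw(tool y, deg) 82.0 F [0.3 0.  0.2] g -0.002
(589, 700, 3)
```

View pics/g15z.png

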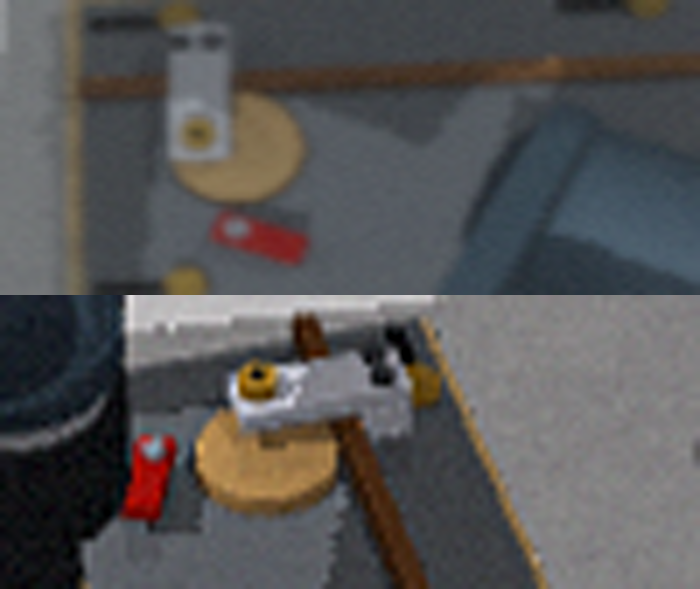

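```bash

python3 -c "
from h import *
np.set_printoptions(suppress=True,precision=1)
b=cv2.imread('pics/g15_s.png')
cv2.imwrite('pics/g15p.png',cv2.resize(b[160:190,250:285],None,fx=18,fy=18,interpolation=0))
for u in (262,265,268,271,274): print(u,[tuple(int(v) for v in b[y,u][::-1]) for y in range(176,187)])
# jig frame circle bottoms for hypotheses
for y in (84,87,90,93):
  c=np.array([596.3-.066*y+0.5,23.5+.998*y]);t=np.linspace(0,6.28,200)
  print(y,[proj('side',np.c_[c[0]+30*np.cos(t),c[1]+30*np.sin(t),0*t+z])[:,1].max().round(1) for z in (27,34,39)])
"
```

```text
262 [(176, 139, 81), (185, 146, 90), (133, 103, 66), (119, 90, 48), (88, 76, 69), (84, 86, 99), (89, 94, 102), (90, 94, 100), (90, 93, 99), (92, 91, 101), (86, 94, 97)]
265 [(171, 126, 76), (174, 134, 79), (171, 131, 77), (127, 95, 56), (105, 76, 39), (85, 76, 64), (84, 88, 92), (92, 97, 102), (92, 92, 100), (86, 90, 98), (92, 99, 102)]
268 [(166, 126, 70), (170, 131, 78), (170, 130, 77), (112, 82, 48), (100, 73, 43), (89, 74, 57), (87, 91, 93), (92, 95, 102), (88, 95, 99), (96, 95, 100), (86, 89, 98)]
271 [(166, 125, 74), (177, 135, 81), (149, 113, 63), (94, 70, 39), (84, 62, 26), (82, 80, 86), (89, 93, 103), (83, 88, 95), (95, 95, 105), (85, 89, 94), (93, 96, 101)]
274 [(161, 124, 71), (131, 97, 56), (92, 66, 38), (85, 61, 29), (86, 81, 83), (91, 98, 107), (92, 97, 105), (89, 96, 100), (89, 94, 100), (87, 91, 98), (98, 96, 101)]
84 [np.float64(182.9), np.float64(181.2), np.float64(179.9)]
87 [np.float64(182.2), np.float64(180.4), np.float64(179.2)]
90 [np.float64(181.5), np.float64(179.7), np.float64(178.5)]
93 [np.float64(180.8), np.float64(179.0), np.float64(177.8)]
```

View pics/g15p.png

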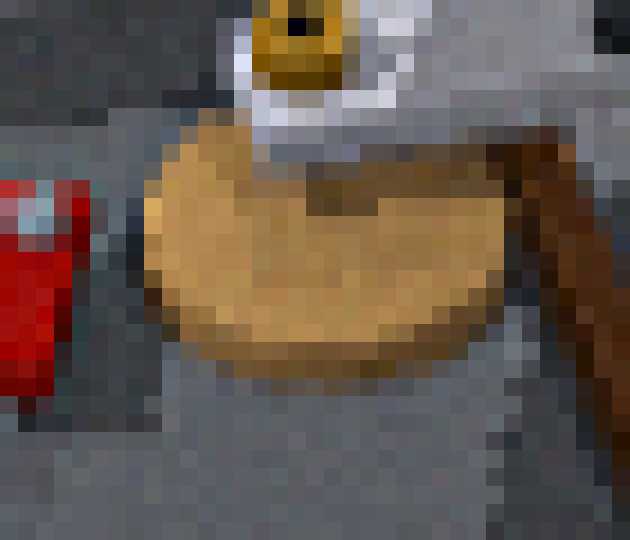

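```bash

python3 -c "
from h import *
np.set_printoptions(suppress=True,precision=1)
a=cv2.imread('pics/side0.png');b=cv2.imread('pics/g15_s.png')
for u in (262,265,268,271,274): print(u,[tuple(int(v) for v in a[y,u][::-1]) for y in range(176,187)])
cv2.imwrite('pics/cmp3.png',np.hstack([cv2.resize(x[160:190,250:285],None,fx=11,fy=11,interpolation=0) for x in (a,b)]))
t0=cv2.imread('pics/top0.png');t1=cv2.imread('pics/g15_t.png')
cv2.imwrite('pics/cmp4.png',np.hstack([cv2.resize(x[155:200,200:240],None,fx=9,fy=9,interpolation=0) for x in (t0,t1)]))
for z,rr in((27,31),(34,30),(39,30)):
  c=np.array([596.3-.066*90,23.5+.998*90]);t=np.linspace(0,6.28,200)
  P=np.c_[c[0]+rr*np.cos(t),c[1]+rr*np.sin(t),0*t+z]
  for n in('top','side'): p=proj(n,P);print(z,n,p.min(0),p.max(0))
"
```

```text
262 [(38, 21, 12), (35, 20, 7), (41, 16, 9), (41, 23, 8), (44, 39, 37), (53, 56, 59), (57, 59, 61), (57, 56, 63), (54, 57, 64), (51, 55, 56), (49, 49, 53)]
265 [(40, 22, 11), (31, 21, 10), (44, 25, 21), (32, 10, 0), (33, 13, 1), (48, 43, 43), (53, 57, 63), (57, 64, 66), (52, 52, 60), (57, 60, 61), (50, 56, 58)]
268 [(37, 21, 15), (36, 16, 10), (38, 20, 6), (39, 22, 7), (33, 10, 4), (46, 35, 25), (54, 54, 55), (51, 58, 55), (49, 52, 58), (50, 53, 60), (50, 53, 59)]
271 [(36, 17, 2), (37, 20, 10), (36, 24, 16), (39, 19, 13), (39, 12, 1), (52, 53, 53), (56, 56, 63), (54, 54, 58), (47, 52, 55), (56, 60, 61), (56, 55, 59)]
274 [(38, 16, 5), (41, 19, 12), (38, 17, 9), (38, 15, 3), (54, 53, 58), (56, 61, 66), (47, 50, 53), (48, 51, 58), (54, 53, 56), (49, 51, 58), (52, 54, 59)]
27 top [208.7 165.6] [228.2 184.5]
27 side [256.3 167. ] [277.6 181.7]
34 top [208.7 165.2] [227.7 183.6]
34 side [256.6 165.5] [277.3 179.8]
39 top [208.5 164.8] [227.6 183.2]
39 side [256.6 164.2] [277.4 178.5]
```

View pics/cmp3.png

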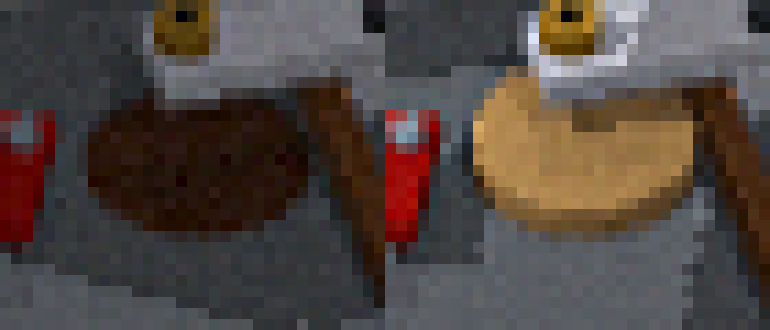

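View pics/cmp4.png

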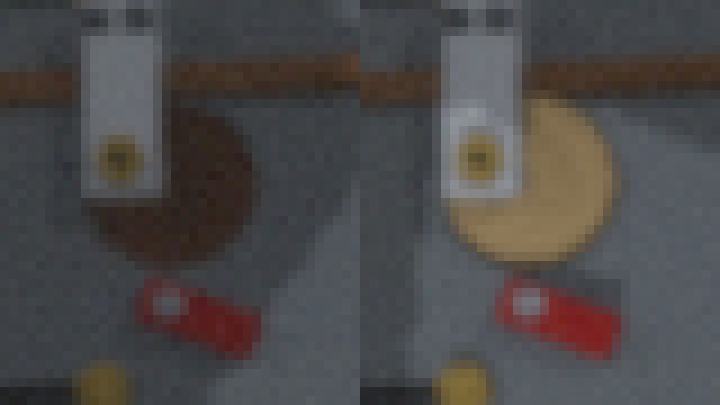

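The blank's rear outline now coincides with the pocket rim, in side rows 179–181. It also stayed put while the pusher advanced the last 5 mm, which suggests it dropped clear of the wider part of the finger. The side band is about 2.4 px, which doesn't settle it, so I'll touch the top lightly to check its height.

Emit:
{"method": "apply_moves", "body": {
  "increments": [-0.3,0.3,0,-0.03,-0.6,0.6,0,-0.067,-0.886,0.86,0,-0.067,-0.886,0.86,0,-0.067,-0.886,0.86,0,-0.067]
}}

```text
t: 18.72
position: [576.4, 7.2, 79.0]
eef_rot: [-0.036, 0.999, -0.0, 0.0]
ft_force: [0.3, -0.0, -0.4]
gripper_width: -0.002
```

Emit:
{"method": "apply_moves", "body": {
  "increments": [-0.09,0.3,0,0,-0.18,0.6,0,0,-0.18,0.85,0,0,-0.18,0.85,0,0,-0.18,0.85,0,0]
}}

```text
t: 19.13
position: [585.8, 92.2, 78.9]
eef_rot: [-0.035, 0.999, -0.0, -0.0]
ft_force: [-0.1, -0.6, -0.5]
gripper_width: 0.002
```

```bash

python3 -c "
from h import *
st()"
```

```text
t 19.13 jig [-6.  69.2 78.9] yaw(tool y, deg) 94.0 F [-0.1 -0.6 -0.5] g 0.002
```

Emit:
{"method": "apply_moves", "body": {
  "increments": [0,0,0.2,0,0,0,0.33,0,0,0,0.37,0,0,0,0.37,0,0,0,0.37,0]
}}

```text
t: 19.55
position: [586.1, 90.7, 42.0]
eef_rot: [-0.034, 0.999, 0.0, -0.0]
ft_force: [-0.4, 0.1, 0.2]
gripper_width: 0.001
```

Emit:
{"method": "apply_moves", "body": {
  "increments": [0,0,0.01,0,0,0,0.02,0,0,0,0.02,0]
}}

```text
t: 19.8
position: [586.6, 91.2, 40.7]
eef_rot: [-0.034, 0.999, -0.0, 0.0]
ft_force: [-0.2, 0.9, -0.4]
gripper_width: -0.001
```

Emit:
{"method": "apply_moves", "body": {
  "increments": [0,0,0.01,0,0,0,0.01,0]
}}

```text
t: 19.97
position: [586.3, 91.4, 39.3]
eef_rot: [-0.034, 0.999, -0.0, 0.0]
ft_force: [0.4, 0.1, 0.4]
gripper_width: -0.0
```

Emit:
{"method": "apply_moves", "body": {
  "increments": [0,0,0.01,0,0,0,0.01,0]
}}

```text
t: 20.13
position: [586.1, 91.4, 38.1]
eef_rot: [-0.034, 0.999, 0.0, -0.0]
ft_force: [0.2, -0.9, -0.2]
gripper_width: -0.002
```

Emit:
{"method": "apply_moves", "body": {
  "increments": [0,0,0.01,0,0,0,0.01,0]
}}

```text
t: 20.3
position: [586.1, 91.3, 37.0]
eef_rot: [-0.034, 0.999, 0.0, -0.0]
ft_force: [-0.1, -0.2, -0.5]
gripper_width: 0.0
```

Emit:
{"method": "apply_moves", "body": {
  "increments": [0,0,0.01,0,0,0,0.01,0]
}}

```text
t: 20.47
position: [586.1, 91.3, 36.0]
eef_rot: [-0.034, 0.999, -0.0, -0.0]
ft_force: [-0.5, -0.5, -0.6]
gripper_width: -0.002
```

Emit:
{"method": "apply_moves", "body": {
  "increments": [0,0,0.01,0,0,0,0.01,0]
}}

```text
t: 20.63
position: [586.1, 91.3, 35.0]
eef_rot: [-0.034, 0.999, 0.0, -0.0]
ft_force: [-0.1, 0.5, 0.1]
gripper_width: -0.001
```

Emit:
{"method": "apply_moves", "body": {
  "increments": [0,0,0.006,0,0,0,0.006,0]
}}

```text
t: 20.8
position: [586.2, 91.3, 34.5]
eef_rot: [-0.034, 0.999, -0.0, -0.0]
ft_force: [0.3, 0.6, 0.5]
gripper_width: -0.001
```

Emit:
{"method": "apply_moves", "body": {
  "increments": [0,0,0.005,0,0,0,0.005,0]
}}

```text
t: 20.97
position: [586.3, 91.3, 34.1]
eef_rot: [-0.034, 0.999, -0.0, 0.0]
ft_force: [0.2, 0.6, 0.2]
gripper_width: -0.001
```

Emit:
{"method": "apply_moves", "body": {
  "increments": [0,0,0.005,0,0,0,0.005,0]
}}

```text
t: 21.13
position: [586.3, 91.3, 34.1]
eef_rot: [-0.034, 0.999, -0.0, -0.0]
ft_force: [-1.7, 0.8, 5.0]
gripper_width: 0.002
```

A contact of 5 N at z = 34.1 (7 mm above the plate) confirms the blank is fully home. Now the keeper: I lift, go round to its -x side, and sweep it anticlockwise.

Emit:
{"method": "apply_moves", "body": {
  "increments": [0,0,-0.25,0,0,0,-0.36,0,0.3,-0.02,-0.36,0,0.6,-0.043,-0.36,0,0.845,-0.043,-0.36,0,0.845,-0.043,-0.36,0,0.845,-0.043,-0.36,0]
}}

```text
t: 21.72
position: [501.6, 81.3, 69.7]
eef_rot: [-0.034, 0.999, -0.0, 0.0]
ft_force: [-0.2, 1.2, 0.2]
gripper_width: 0.006
```

```bash

python3 -c "
from h import *
st();pic('k1');st()
b=cv2.imread('pics/k1_s.png')
cv2.imwrite('pics/k1z.png',cv2.resize(b[130:200,220:310],None,fx=8,fy=8,interpolation=cv2.INTER_CUBIC))"
```

```text
t 21.72 jig [-90.7  63.9  69.7] yaw(tool y, deg) 93.9 F [-0.2  1.2  0.2] g 0.006
t 21.82 jig [-88.7  63.7  70.4] yaw(tool y, deg) 93.9 F [-0.1 -0.1  0.4] g -0.0
```

View pics/k1z.png

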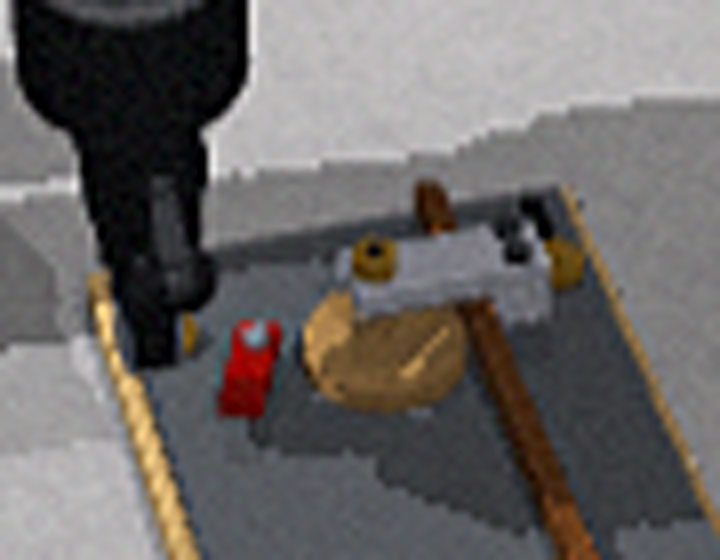

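The side view shows the finger tip at about (155,355), left of the keeper at (250,370), and the blank in its pocket with the keeper screw beside it. Descending.

Emit:
{"method": "apply_moves", "body": {
  "increments": [0,0,0.15,0,0,0,0.28,0,0,0,0.315,0,0,0,0.315,0]
}}

```text
t: 22.15
position: [502.3, 81.3, 37.3]
eef_rot: [-0.034, 0.999, 0.0, -0.001]
ft_force: [-0.1, -1.0, -0.3]
gripper_width: -0.003
```

Emit:
{"method": "apply_moves", "body": {
  "increments": [-0.04,-0.005,0,0,-0.08,-0.005,0,0,-0.12,-0.01,0,0,-0.15,-0.01,0,0]
}}

```text
t: 22.48
position: [517.8, 80.9, 38.7]
eef_rot: [-0.034, 0.999, -0.0, -0.0]
ft_force: [-2.5, -2.2, 0.7]
gripper_width: -0.0
```

Emit:
{"method": "apply_moves", "body": {
  "increments": [-0.03,-0.01,0,0,-0.05,-0.015,0,0,-0.08,-0.02,0,0]
}}

```text
t: 22.73
position: [525.3, 79.7, 38.0]
eef_rot: [-0.034, 0.999, 0.0, -0.0]
ft_force: [-2.1, -2.4, 0.7]
gripper_width: -0.003
```

```bash

python3 -c "
from h import *
st();pic('k2');st()
b=cv2.imread('pics/k2_s.png')
cv2.imwrite('pics/k2z.png',cv2.resize(b[130:200,220:310],None,fx=8,fy=8,interpolation=cv2.INTER_CUBIC))"
```

```text
t 22.73 jig [-67.2  60.8  38. ] yaw(tool y, deg) 93.9 F [-2.1 -2.4  0.7] g -0.003
t 22.83 jig [-66.5  60.9  38.1] yaw(tool y, deg) 93.9 F [-0.6 -0.8  0.7] g -0.0
```

View pics/k2z.png

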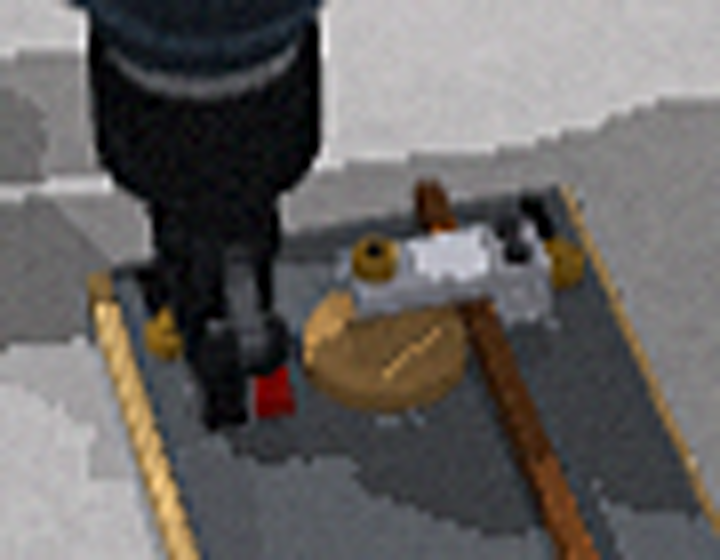

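The keeper is turning, its tip now at crop (275,395). Going on along the arc.

Emit:
{"method": "apply_moves", "body": {
  "increments": [-0.03,-0.007,0,0,-0.06,-0.014,0,0,-0.1,-0.02,0,0]
}}

```text
t: 23.08
position: [535.4, 78.7, 38.0]
eef_rot: [-0.034, 0.999, 0.0, -0.0]
ft_force: [-2.3, 1.0, -1.0]
gripper_width: -0.005
```

Emit:
{"method": "apply_moves", "body": {
  "increments": [-0.03,0,0,0,-0.06,0.007,0,0,-0.095,0.015,0,0]
}}

```text
t: 23.33
position: [545.1, 80.8, 38.0]
eef_rot: [-0.034, 0.999, 0.0, -0.0]
ft_force: [-2.2, -0.5, 0.5]
gripper_width: -0.001
```

```bash

python3 -c "
from h import *
st();pic('k3');st()
b=cv2.imread('pics/k3_s.png')
cv2.imwrite('pics/k3z.png',cv2.resize(b[130:200,220:310],None,fx=8,fy=8,interpolation=cv2.INTER_CUBIC))"
```

```text
t 23.33 jig [-47.3  60.5  38. ] yaw(tool y, deg) 93.9 F [-2.2 -0.5  0.5] g -0.001
t 23.43 jig [-46.7  60.5  38.3] yaw(tool y, deg) 93.9 F [-0.7 -0.4 -1.5] g 0.001
```

View pics/k3z.png

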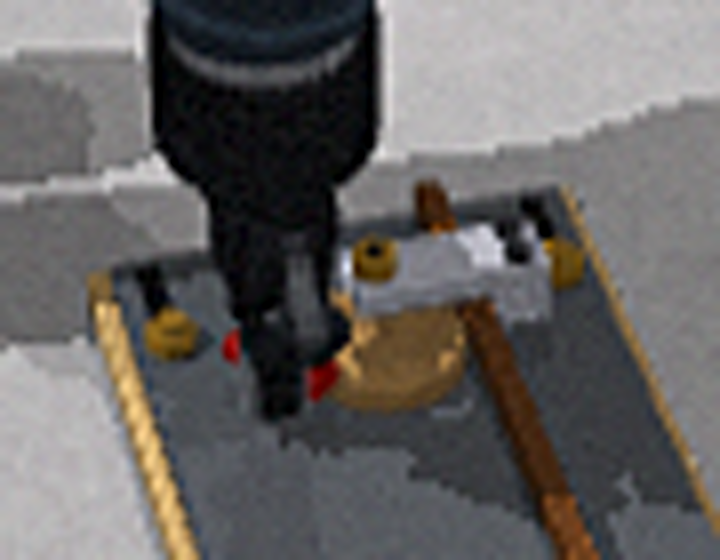

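Emit:
{"method": "apply_moves", "body": {
  "increments": [-0.025,0.018,0,0,-0.05,0.036,0,0,-0.075,0.055,0,0]
}}

```text
t: 23.68
position: [552.6, 86.5, 38.3]
eef_rot: [-0.034, 0.999, -0.0, 0.001]
ft_force: [-0.6, -3.3, -0.8]
gripper_width: 0.002
```

Emit:
{"method": "apply_moves", "body": {
  "increments": [-0.015,0.02,0,0,-0.03,0.04,0,0,-0.045,0.06,0,0]
}}

```text
t: 23.93
position: [556.7, 93.0, 38.3]
eef_rot: [-0.034, 0.999, -0.0, 0.001]
ft_force: [1.0, -2.6, -0.7]
gripper_width: -0.002
```

```bash

python3 -c "
from h import *
st();pic('k4');st()
b=cv2.imread('pics/k4_s.png')
cv2.imwrite('pics/k4z.png',cv2.resize(b[130:200,220:310],None,fx=8,fy=8,interpolation=cv2.INTER_CUBIC))"
```

```text
t 23.93 jig [-34.9  72.   38.3] yaw(tool y, deg) 93.9 F [ 1.  -2.6 -0.7] g -0.002
t 24.03 jig [-35.   72.3  38.3] yaw(tool y, deg) 93.9 F [ 1.3 -1.3  0.4] g 0.004
```

View pics/k4z.png

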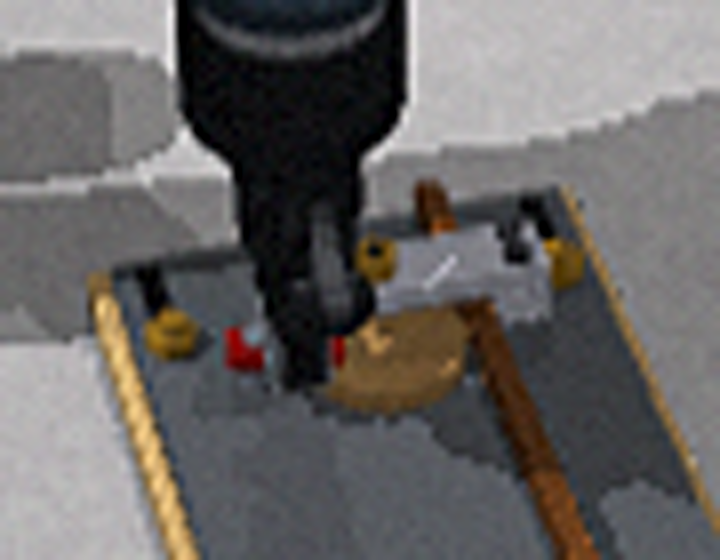

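Emit:
{"method": "apply_moves", "body": {
  "increments": [-0.02,0.01,0,0,-0.04,0.02,0,0]
}}

```text
t: 24.2
position: [559.4, 95.5, 38.0]
eef_rot: [-0.034, 0.999, 0.0, -0.001]
ft_force: [-1.6, -1.3, 1.7]
gripper_width: -0.002
```

Emit:
{"method": "apply_moves", "body": {
  "increments": [0,0.01,0,0,0,0.01,0,0]
}}

```text
t: 24.37
position: [559.9, 96.5, 38.1]
eef_rot: [-0.034, 0.999, 0.0, 0.0]
ft_force: [1.1, -1.4, 0.2]
gripper_width: -0.002
```

Emit:
{"method": "apply_moves", "body": {
  "increments": [0,0.01,0,0,0,0.01,0,0]
}}

```text
t: 24.53
position: [560.0, 97.3, 38.1]
eef_rot: [-0.034, 0.999, -0.0, 0.0]
ft_force: [1.4, -0.3, 0.7]
gripper_width: 0.003
```

Emit:
{"method": "apply_moves", "body": {
  "increments": [0,0.01,0,0,0,0.01,0,0]
}}

```text
t: 24.7
position: [560.0, 97.6, 38.1]
eef_rot: [-0.034, 0.999, -0.001, 0.0]
ft_force: [1.1, -4.3, -2.2]
gripper_width: 0.005
```

Emit:
{"method": "apply_moves", "body": {
  "increments": [0,0.008,0,0,0,0.008,0,0]
}}

```text
t: 24.87
position: [560.1, 97.7, 38.2]
eef_rot: [-0.034, 0.999, -0.001, 0.0]
ft_force: [1.7, -7.4, -1.4]
gripper_width: -0.002
```

The force rises and the position has stalled, so that is the keeper's stop. I back off, lift clear and look.

Emit:
{"method": "apply_moves", "body": {
  "increments": [0,-0.03,0,0,0,-0.1,0,0,0,-0.1,0,0,0,-0.1,-0.3,0,0.2,-0.1,-0.6,0,0.6,-0.1,-0.6,0,1,-0.1,-0.6,0,1,-0.1,-0.6,0]
}}

```text
t: 25.53
position: [450.8, 83.2, 94.2]
eef_rot: [-0.034, 0.999, 0.001, -0.006]
ft_force: [-1.1, -0.1, -0.8]
gripper_width: -0.0
```

Emit:
{"method": "apply_moves", "body": {
  "increments": [0,-0.3,0,0,0.05,-0.7,-0.2,0,0.05,-1,-0.2,0,0.05,-1,-0.2,0]
}}

```text
t: 25.87
position: [463.8, -22.0, 119.9]
eef_rot: [-0.032, 0.999, -0.001, 0.002]
ft_force: [-0.2, -0.0, 0.3]
gripper_width: -0.002
```

```bash

python3 -c "
from h import *
pic('k5');st()
b=cv2.imread('pics/k5_s.png');a=cv2.imread('pics/k5_t.png')
o=np.vstack([cv2.resize(a[150:200,190:280],None,fx=8,fy=5.9,interpolation=cv2.INTER_CUBIC),cv2.resize(b[155:192,230:320],None,fx=8,fy=8,interpolation=cv2.INTER_CUBIC)]);cv2.imwrite('pics/k5z.png',o)
def T(x,y,z): return [596.3+.998*x-.066*y,23.5+.066*x+.998*y,z]
h=cv2.cvtColor(a,cv2.COLOR_BGR2HSV);m=(((h[...,0]<6)|(h[...,0]>174))&(h[...,1]>130)&(h[...,2]>70)).astype(np.uint8);m[:,:195]=0;m[:,245:]=0;m[:150]=0;m[205:]=0
ys,xs=np.nonzero(m);P=plane('top',np.c_[xs,ys],44.5)[:,:2];print(len(xs),P.mean(0));u=np.linalg.svd(P-P.mean(0))[2][0];print('keeper axis rel jig x deg',np.degrees(np.arctan2(u[1],u[0])-.066)%180)
print('expected keeper mid',T(-37,90.3,44.5))
"
```

```text
t 25.97 jig [-136.4  -33.2  118.3] yaw(tool y, deg) 93.8 F [ 0.7 -0.1 -0.8] g -0.002
40 [557.48756891 110.86884973]
keeper axis rel jig x deg 2.238502168874817
expected keeper mid [553.4141999999999, 111.1774, 44.5]
```

View pics/k5z.png

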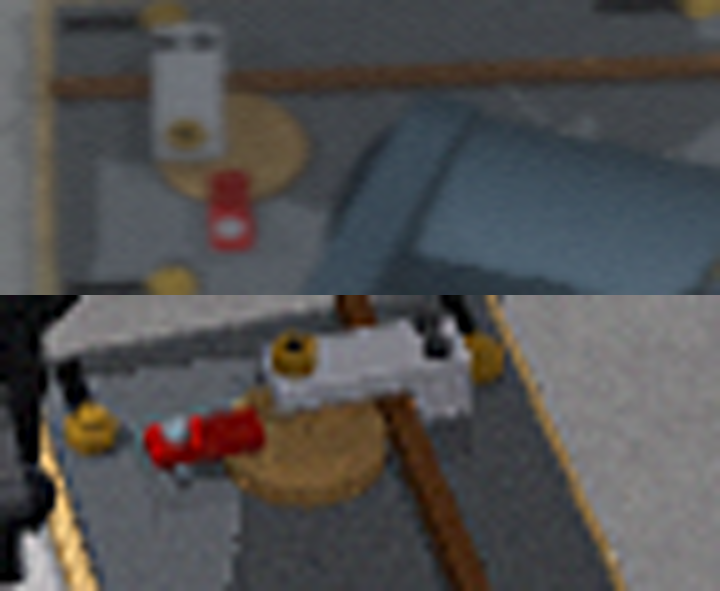

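View pics/k5_t.png

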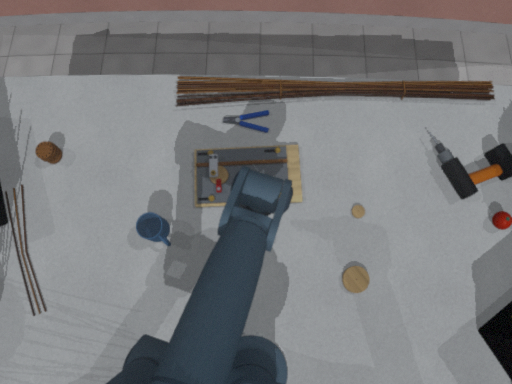

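The keeper lies squarely across the blank's near side (long end to +x, about 2° off the jig's x axis, within measuring error). The blank is in the pocket, the mug and secateurs have not moved, and the robot is clear.

```bash
python3 -c "
from h import *
st();print(r.hand_in())"
```

```text
t 25.97 jig [-136.4  -33.2  118.3] yaw(tool y, deg) 93.8 F [ 0.7 -0.1 -0.8] g -0.002
the job is handed in; nothing more can be done
None
```

The job is handed in at t = 26 s: the blank is seated in the round pocket and the red keeper is turned across it. I laid the 60 mm blank on the feed end, pushed it along the fence under the guide arm with shut fingers, then swept the keeper anticlockwise to its stop.

- **Blank seated:** A light touch on its top met 5 N at z = 34.1 mm, which is 7 mm above the plate, as it should be when fully home. Its outline also coincides with the pocket rim in both cameras.
- **Catch not felt clearly:** I saw one reading of about 1.7 N and no sharp rise in the push. The blank stopped moving while the pusher went on about 5 mm, so I confirmed the drop by the touch. The side-view height estimate alone was ambiguous.
- **Keeper:** I pushed until it stalled at about 7 N. The last picture puts it about 2° off square, within the measuring error of the few pixels available.
- **Bystanders:** The mug and secateurs look unmoved in the last top view. The awl was hidden by the arm there, so I did not recheck it, but the arm stayed well above it.

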